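Tighten a wheel's spoke nipples and build up the rim gauge

TASK

Tighten the wheel's four keyed spoke nipples in order round the rim, each clockwise as seen from outside the rim: red one quarter turn, yellow two, green one, blue two, leaving the later keys alone until their turn. Then lower every aluminium spacer plate on the bench over the upright gauge rod, and last the blue gauge plate on top with its yellow pointer towards the wheel, all lying flat. Leave the other things on the bench where they are.

Things in the scene. Friction and masses are not known exactly. Their poses are not given: they have to be found in the camera images.
- stand: Truing stand, fixed to the bench: dark steel base plate 150 (x) x 500 (y) x 12 high, two blue uprights, the wheel between them, and the gauge rod. Origin on the bench right under the hub; z up; x = wheel axle, pointing away from the robot; the gauge rod is 240 mm towards -y of the origin. The base reaches from y = -350 to +150 in this frame. Uprights at x = +-43, 8 thick, 36 wide, up to z = 162.
- hub (a point): Centre of the wheel's hub, on its axle, 140 mm above the bench. The wheel stands upright in the stand's y-z plane: aluminium rim 24 wide, outer radius 121 (rolled edges to 125) from the hub, no tyre, ten spokes 36 degrees apart. Four neighbouring nipples wear coloured keys, in order red, yellow, green, blue.
- wheel (a joint): Turn of the wheel about its axle, rad, free from -0.7 to 2.5; friction holds it where it is left (about 2.5 N at a key moves it). It grows as the top moves towards the stand's +y (away from the gauge rod). Red is straight up at 0, yellow at 0.628, green at 1.257, blue at 1.885. A key gripped in the fingers can be swung round the hub to turn the wheel.
- key_red (a joint): Turn of the red nipple key about its spoke, rad; grows clockwise as seen from outside the rim (from above when the key is at the top), a quarter turn is 1.571. About 0 at the start, flats then along and across the rim. Stays where it is left (0.03 N m of friction); no stop within reach.
- red_head (a point): Centre of the outer face of the red nipple key, 154 mm from the hub. The key is a square red cap, 14 x 14 mm and 28 high (from 126 to 154 mm radius), on the nipple at the outside of the rim, its axis along the spoke. White stripe on the face points to the stand's -x at the start. Axes turn with the key; z outwards along the spoke.
- key_yellow (a joint): Turn of the yellow nipple key about its spoke, rad; grows clockwise as seen from outside the rim (from above when the key is at the top), a quarter turn is 1.571. About 0 at the start, flats then along and across the rim. Stays where it is left (0.03 N m of friction); no stop within reach.
- yellow_head (a point): Centre of the outer face of the yellow nipple key, 154 mm from the hub. The key is a square yellow cap, 14 x 14 mm and 28 high (from 126 to 154 mm radius), on the nipple at the outside of the rim, its axis along the spoke. White stripe on the face points to the stand's -x at the start. Axes turn with the key; z outwards along the spoke.
- key_green (a joint): Turn of the green nipple key about its spoke, rad; grows clockwise as seen from outside the rim (from above when the key is at the top), a quarter turn is 1.571. About 0 at the start, flats then along and across the rim. Stays where it is left (0.03 N m of friction); no stop within reach.
- green_head (a point): Centre of the outer face of the green nipple key, 154 mm from the hub. The key is a square green cap, 14 x 14 mm and 28 high (from 126 to 154 mm radius), on the nipple at the outside of the rim, its axis along the spoke. White stripe on the face points to the stand's -x at the start. Axes turn with the key; z outwards along the spoke.
- key_blue (a joint): Turn of the blue nipple key about its spoke, rad; grows clockwise as seen from outside the rim (from above when the key is at the top), a quarter turn is 1.571. About 0 at the start, flats then along and across the rim. Stays where it is left (0.03 N m of friction); no stop within reach.
- blue_head (a point): Centre of the outer face of the blue nipple key, 154 mm from the hub. The key is a square blue cap, 14 x 14 mm and 28 high (from 126 to 154 mm radius), on the nipple at the outside of the rim, its axis along the spoke. White stripe on the face points to the stand's -x at the start. Axes turn with the key; z outwards along the spoke.
- rod_foot (a point): Foot of the upright gauge rod, on its axis, at the top of the base plate (12 mm above the bench). Rod 12 dia, 85 tall, the last 8 mm tapered to 6 dia. Axes as the stand's.
- spacer0: Aluminium spacer plate 64 (x) x 44 (y) x 14 thick with a 16 mm vertical hole through its centre, 90 g; lies flat on the bench at the start. Origin: centre of the plate, at half thickness; either face may be up. Absent in some starts.
- spacer1: Aluminium spacer plate 64 (x) x 44 (y) x 14 thick with a 16 mm vertical hole through its centre, 90 g; lies flat on the bench at the start. Origin: centre of the plate, at half thickness; either face may be up. Absent in some starts.
- spacer2: Aluminium spacer plate 64 (x) x 44 (y) x 14 thick with a 16 mm vertical hole through its centre, 90 g; lies flat on the bench at the start. Origin: centre of the plate, at half thickness; either face may be up. Absent in some starts.
- gauge: Blue gauge plate 64 (x) x 44 (y) x 14 thick with a 16 mm vertical hole through its centre and a yellow pointer tab (14 wide, 8 high) that reaches to 60 mm from the hole along its +x; 100 g; lies flat; either face may be up. Origin: centre of the hole, at half thickness.
- pointer (a point): Tip of the gauge plate's yellow pointer.
- spool: Bystander: black wire spool, 76 dia x 50 high. Origin: its underside, at the middle.
- oil: Bystander: white oil bottle with red cap, 44 dia x 120 high. Origin: its underside, at the middle.
- grease: Bystander: white jar with blue lid, 60 dia x 55 high. Origin: its underside, at the middle.
- cork: Bystander: cork sanding block 90 x 50 x 30. Origin: its underside, at the middle.
- driver: Bystander: orange-handled screwdriver lying down. Origin: its underside, at the middle.
- spanner: Bystander: steel spanner lying down. Origin: its underside, at the middle.
- mug: Bystander: blue mug, 80 dia x 90 high. Origin: its underside, at the middle.
Not all that is in view belongs to the job. What is shaped like the spacer0 but brown or purple is not meant. What is shaped like the spacer1 but pink or purple is not meant.

How it is judged:
By the outcome, as a careful person would: the job done as asked, in the order asked, and still so for the second after the job is handed in, with the robot touching nothing.
Of spacer0, spacer1, spacer2 only 1 to 3 are there at a start; the rules pass over those that are not, and their reading is None.
At some moment in a run one of spacer0, spacer1, spacer2, gauge may be knocked a few centimetres aside while the robot is not near it.
Once in a run the grip may slacken for a moment while it holds something.
It also fails if it takes over 210 s, if anything falls off the work surface, if the arm or the gripper's body presses on something with over 40 N, if the wrist force passes 120 N, or if a joint passes its speed limit or range.

ROBOT

A 6-joint arm with a two-finger parallel gripper is mounted at the origin on the work surface. World frame = base frame: x ahead of the robot, y to its left, z up, the work surface at z = 0. Lengths are in mm, angles in rad, forces in N, time in s.
With the tool pointing down it reaches from about 350 to 775 mm from the base axis. Payload 7.3 kg.
Tool frame: the origin (TCP) lies on the front face of the gripper's body, between the roots of the fingers; the fingertips stand 66 mm ahead of it and the grasp point (between the pads) lies 47 mm ahead of it (bot.tip_extent is the distance from the TCP to the fingertips, in mm); z points along the fingers, y is the line along which they close (so a half turn about z gives the same grasp; the last joint's range is limited). The gripper opens to 92 mm and grips with 3 to 60 N. Pads are 19 mm wide; open, the fingers measure 130 mm over their backs; the gripper's body (75 mm by 190 mm) begins 47 mm behind the grasp point.
Start: joints at [1.166, 0.342, 1.524, -0, 1.275, -0.146], TCP at [134.34, 507.535, 292.241] pointing down, gripper open.
Joint ranges: [-2.53, 2.53], [-0.77, 2.02], [0.04, 2.7], [-1, 4.14], [0.28, 2.66], [-3.11, 3.11]. Speed limits (rad/s): [2.57, 2.57, 3.14, 3.14, 3.14, 3.14].

INTERFACE

Orientations are given as [roll, pitch, yaw] about the fixed x, y, z axes, in that order (R = Rz(yaw) Ry(pitch) Rx(roll)).
In Python, from plant import readout, viewer, order, bot gives the robot as it stands.
- The arm moves only by the shell command python3 -m creep 'ROWS'. ROWS is text: rows parted by semicolons, each of 7 numbers parted by spaces: the shift along the world's x, y, z in m, then the turn, a rotation vector about the world's x, y, z in rad, then the opening in per cent of the stroke, from 0 (shut) to 100 (fully open). A call has 1 to 8 rows; each row shifts and turns the commanded pose from where the row before left it; what a row does not reach is not made up. A row lasts 1/12 s, in which the tool goes at most 41.7 mm and 7.16 degrees, less where a joint would pass 70% of its speed; a pose out of reach is approached as far as the arm can. A call is refused whole if a number of a shift passes 0.0417 or a number of a turn 0.125, either way. A call with a gripper value outside its range is refused whole. The fingers move at their own pace and stop on an object; the grip force is fixed at half the most. Time passes only in rows, so rows that do not move let the fingers close. It gives the time, the measured TCP pose, the force, the opening and the grip force at its end, in the units of the state.
- readout.get_obs(): the state, without advancing time (a new reading comes with each control period).
- viewer.capture(name): name is "scene" or "top" or "wrist"; returns the picture (420x560x3 uint8, red, green, blue); there is no depth.
- viewer.camera_info(name): a dict with "fx", "fy", "cx", "cy" (pixels), "D" ([k1, k2, p1, p2, k3] as OpenCV has them; the pictures are not rectified), "origin" and "rotation" of the camera in the world. Camera axes: x right, y up, looking along -z (the intrinsics and any distortion apply to the point x, -y, -z); pixel columns grow to the right and rows downward; lengths in mm; the calibration is good to about 2 mm. A picture is of the moment at which its call begins: read the wrist's pose just before it. camera_info takes no time and is no camera call; for the wrist camera it gives the pose at the moment of the call.
- order.close_job(): hands the job in; it is judged then, once.
The state is a dict: "time": time; "joint_positions": joint angles; "dq": joint speeds; "tau": joint torques, N m; "tool_pos": TCP position; "tcp_rot": TCP orientation; "contact_force": force on the tool from outside, world axes, zero at the start; "moment": the same for the moment, N m; "grip_width": finger opening in mm; "finger_force": force on a finger pad.
Only numpy, scipy, OpenCV 4.12 (cv2) and the standard library are available. Lean on these libraries where they do the work, as an engineer would, in place of code of your own. Each camera call takes 0.05 s, during which the arm holds its last target. There are 200 camera calls.

## Working session

There is one attempt and no reset: what is moved stays moved. The work goes in short steps, Python scripts to look and compute and a shell command to move; the robot and the scene stay as the last step left them, time stands still between calls to the robot, and variables do not carry over. Pictures are saved under pics/ and viewed, at most 14 in all, crops included, and the job is handed in when it is done.

```bash
ls; mkdir -p pics; python3 - <<'E'
from plant import readout, viewer, order, bot
import cv2,numpy as np
o=readout.get_obs();print(o)
for n in ("scene","top"):
    i=viewer.camera_info(n);print(n,i)
    im=viewer.capture(n);cv2.imwrite(f"pics/{n}0.png",im[:,:,::-1])
E
```

```text
pics
{'time': 0.0, 'joint_positions': array([ 1.16598610e+00,  3.42749719e-01,  1.52502588e+00,  7.19739185e-07,
        1.27541198e+00, -1.45995781e-01]), 'dq': array([-0.00048537,  0.00071397, -0.00024052,  0.00060176,  0.00156954,
        0.00048336]), 'tau': array([ 6.70434438e-04, -4.31253290e+01, -2.44218296e+01,  7.17838830e-02,
        5.60220599e-02, -1.10181243e-04]), 'tool_pos': array([134.21749057, 507.23041577, 291.5277851 ]), 'tcp_rot': array([-3.14001479e+00, -2.32707214e-04,  2.88277781e+00]), 'contact_force': array([-0.91447729, -0.07813838,  0.22901275]), 'moment': array([ 0.01057044, -0.05618746,  0.00016278]), 'finger_force': 0.0, 'grip_width': 91.76041118046638}
scene {'fx': 447.9702375460242, 'fy': 447.9702375460242, 'cx': 277.8561102059825, 'cy': 211.38687072841097, 'D': array([-0.0923993,  0.       ,  0.       ,  0.       ,  0.       ]), 'origin': array([ 972.08420546,  434.16727188, 1257.11231305]), 'rotation': array([5.62855706e-01, 1.50025860e-03, 2.32857461e+00])}
top {'fx': 532.6099330340984, 'fy': 532.6099330340984, 'cx': 282.91964289616726, 'cy': 207.7427719244304, 'D': array([-0.10223776,  0.        ,  0.        ,  0.        ,  0.        ]), 'origin': array([ 231.06035671,  -38.48920737, 1690.90446324]), 'rotation': array([ 0.15226696,  0.00506985, -1.55194455])}
```

View pics/scene0.png

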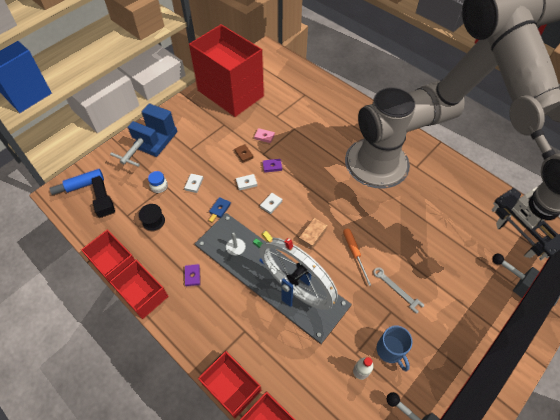

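View pics/top0.png

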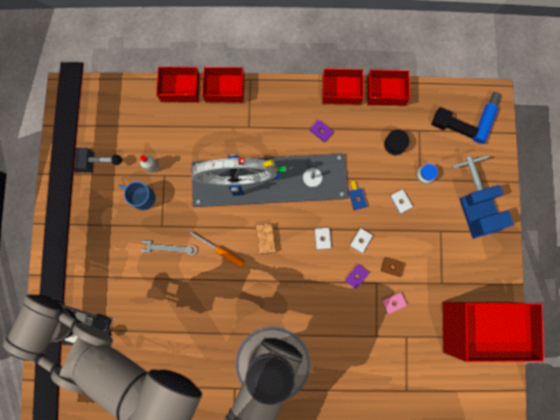

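The top view shows three aluminium plates, at (323,238), (361,240) and (402,201). The brown (392,267), purple (358,276) and (321,131) and pink (395,303) plates are lookalikes and not meant. The gauge is at (358,198) with its pointer at (354,185). The wheel has red at (241,160), yellow at (268,163) and green at (282,169), and the rod at (313,177).

```bash
cat > h.py <<'E'
import cv2,numpy as np
from scipy.spatial.transform import Rotation as R
from plant import readout, viewer, order, bot
class Cam:
    def __init__(s,name):
        i=viewer.camera_info(name)
        s.K=np.array([[i['fx'],0,i['cx']],[0,i['fy'],i['cy']],[0,0,1]]);s.D=np.array(i['D'])
        s.o=np.array(i['origin']);s.R=R.from_euler('xyz',i['rotation']).as_matrix()
        s.im=viewer.capture(name);s.hsv=cv2.cvtColor(s.im,cv2.COLOR_RGB2HSV)
    def ray(s,p):
        u=cv2.undistortPoints(np.array(p,float).reshape(-1,1,2),s.K,s.D).reshape(-1,2)
        d=np.c_[u[:,0],-u[:,1],-np.ones(len(u))]@s.R.T
        return d/np.linalg.norm(d,axis=1)[:,None]
    def plane(s,p,z):
        d=s.ray(p);return s.o+d*((z-s.o[2])/d[:,2])[:,None]
    def proj(s,P):
        q=(np.array(P,float).reshape(-1,3)-s.o)@s.R;q=q*[1,-1,-1]
        return cv2.projectPoints(q,np.zeros(3),np.zeros(3),s.K,s.D)[0].reshape(-1,2)
    def mask(s,lo,hi): return cv2.inRange(s.hsv,np.array(lo),np.array(hi))
    def blobs(s,lo,hi,amin=8,roi=None):
        m=s.mask(lo,hi)
        if roi: k=np.zeros_like(m);x0,y0,x1,y1=roi;k[y0:y1,x0:x1]=255;m&=k
        n,l,st,c=cv2.connectedComponentsWithStats(m)
        return [(c[i],st[i,4],cv2.findContours((l==i).astype(np.uint8),0,2)[0][0]) for i in range(1,n) if st[i,4]>=amin]
def tri(c1,p1,c2,p2):
    a,b=c1.ray(p1)[0],c2.ray(p2)[0]
    A=np.c_[a,-b];t=np.linalg.lstsq(A,c2.o-c1.o,rcond=None)[0]
    P,Q=c1.o+a*t[0],c2.o+b*t[1];return (P+Q)/2,np.linalg.norm(P-Q)
E
cat > m1.py <<'E'
from h import *
np.set_printoptions(precision=1,suppress=True)
t=Cam('top');s=Cam('scene')
m=lambda lo,hi,c,roi,a=6:[(b[0],b[1]) for b in c.blobs(lo,hi,a,roi)]
for n,lo,hi in (('red',(0,150,90),(6,255,255)),('yel',(22,140,120),(34,255,255)),('grn',(45,120,60),(85,255,255)),('blu',(100,120,60),(122,255,255))):
    print(n,'top',m(lo,hi,t,(180,135,380,230)),'scene',m(lo,hi,s,(195,190,350,330)))
print('white')
for b in t.blobs((0,0,150),(179,45,255),60,(290,180,430,320)):
    r=cv2.minAreaRect(b[2]);P=t.plane([b[0]],14)[0]
    c=t.plane(cv2.boxPoints(r),14)[:,:2]
    print(b[0],b[1],P,[np.linalg.norm(c[i]-c[i-1]) for i in (1,2)],c.tolist())
# base
for b in t.blobs((90,10,40),(125,110,110),800,(180,140,360,215)):
    print('base',b[1],cv2.boxPoints(cv2.minAreaRect(b[2])).tolist(),t.plane(cv2.boxPoints(cv2.minAreaRect(b[2])),12))
for n,c,r in (('t',t,(180,120,440,320)),('s',s,(170,100,370,350))):
    x0,y0,x1,y1=r;k=3 if n=='t' else 3
    cv2.imwrite(f'pics/{n}1.png',cv2.resize(c.im[y0:y1,x0:x1,::-1],None,fx=3,fy=3,interpolation=cv2.INTER_CUBIC)[:600,:800])
E
python3 m1.py
```

```text
red top [(array([240.6, 159.8]), np.int32(15))] scene [(array([288.6, 243.7]), np.int32(58))]
yel top [(array([267.8, 163. ]), np.int32(54)), (array([353.5, 184.5]), np.int32(36))] scene [(array([212.2, 217.9]), np.int32(19)), (array([266.9, 236. ]), np.int32(60))]
grn top [(array([281.1, 168.7]), np.int32(51))] scene [(array([257. , 242.3]), np.int32(41))]
blu top [(array([277.3, 175.9]), np.int32(22)), (array([234.5, 185.9]), np.int32(31)), (array([357.4, 198.5]), np.int32(202)), (array([237.8, 192.6]), np.int32(35))] scene [(array([219.9, 206.9]), np.int32(209)), (array([260.9, 260.6]), np.int32(9)), (array([305. , 279.5]), np.int32(46)), (array([309.6, 275.6]), np.int32(8)), (array([287.3, 293.3]), np.int32(182))]
white
[312.1 182.5] 98 [ 571.8 -117.2   14. ] [np.float64(54.62575090771664), np.float64(19.631968439014972)] [[579.5412245066268, -91.13427406868195], [580.5466136065882, -145.75077207971873], [560.9151732476143, -145.89476590783084], [559.9155979796352, -91.37917261190967]]
[401.2 201.1] 277 [ 516.6 -403.6   14. ] [np.float64(47.28398572676971), np.float64(64.70825177
[... 291 characters left out ...]
87803651100944, -126.22682535363943], [428.51160559394, -171.84160107048942], [363.4913685457892, -177.6772292007907], [358.9209023628732, -132.30392672861012]]
[361. 240.] 284 [ 389.3 -273.9   14. ] [np.float64(66.1005169392464), np.float64(45.89223308865898)] [[371.92500256628665, -237.362915083168], [429.1771741928786, -270.4002755054968], [406.4979412012245, -310.29701031893825], [349.4389892813183, -277.09772444186376]]
base 3987 [[191.694091796875, 162.34085083007812], [343.76324462890625, 154.12091064453125], [346.09393310546875, 197.2381591796875], [194.0247802734375, 205.45809936523438]] [[ 632.2  273.8   12. ]
 [ 668.1 -219.2   12. ]
 [ 526.2 -226.7   12. ]
 [ 490.7  259.7   12. ]]
```

View pics/t1.png

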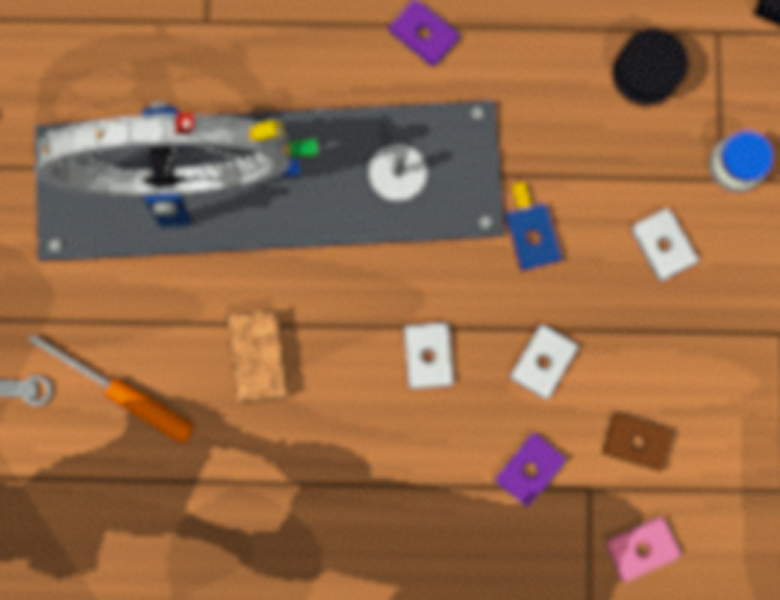

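Enlarged top crop: the three silver plates with holes are at (429,356), (545,361) and (665,244). They fit the aluminium spacers. Purple (424,33) and (531,469), brown (640,441) and pink (645,549) are excluded by colour. The base corners are at (38,128), (497,102), (502,236) and (40,259).

```bash
cat > m2.py <<'E'
from h import *
np.set_printoptions(precision=2,suppress=True)
t=Cam('top');s=Cam('scene')
c=np.array([(38,128),(497,102),(502,236),(40,259)])/3+[180,120]-.33
P=t.plane(c,12)[:,:2]
L=np.array([(75,150),(75,-350),(-75,-350),(-75,150)],float)
a=L-L.mean(0);b=P-P.mean(0)
th=np.arctan2((a[:,0]*b[:,1]-a[:,1]*b[:,0]).sum(),(a*b).sum())
Rm=np.array([[np.cos(th),-np.sin(th)],[np.sin(th),np.cos(th)]])
O=P.mean(0)-Rm@L.mean(0)
print('th',th,'O',O,'res',(P-(L@Rm.T+O)).tolist())
print('rod',O+Rm@[0,-240])
def loc(p): return np.r_[(np.array(p[:2])-O)@Rm,p[2]]
for n,a,b in (('red',(240.6,159.8),(288.6,243.7)),('yel',(267.8,163),(266.9,236)),('grn',(281.1,168.7),(257,242.3)),('blu',(277.3,175.9),(260.9,260.6))):
    p,g=tri(t,[a],s,[b]);l=loc(p);print(n,p,'gap',g,'local',l,'r',np.hypot(l[1],l[2]-140),'ang',np.arctan2(l[1],l[2]-140))
E
python3 m2.py
```

```text
th 0.06993041120564251 O [571.4  119.93] res [[-3.44579617725924, -3.074842167150962], [-0.987169030791506, -0.3633050748502171], [1.6129896947587667, 4.824345155036497], [2.8199755132917517, -1.3861979130352893]]
rod [ 588.17 -119.48]
red [576.42  91.9  279.77] gap 3.4952199127729067 local [  3.04 -28.31 279.77] r 142.60607952225303 ang -0.19984432818403225
yel [579.81  19.26 233.6 ] gap 3.2591128981971447 local [   1.35 -101.01  233.6 ] r 137.71461784343958 ang -0.8234443015236049
grn [582.57 -17.99 154.86] gap 1.752890321090747 local [   1.5  -138.36  154.86] r 139.15447303958138 ang -1.4638189948289617
blu [582.63  -6.02  55.36] gap 0.20782622439776505 local [   2.4  -126.43   55.36] r 152.1450441198231 ang -2.1607562756284953
```

View pics/s1.png

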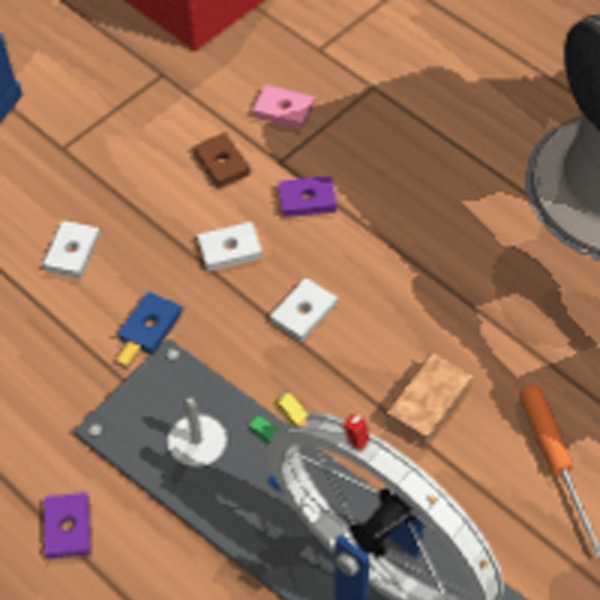

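```bash
cat > go.py <<'E'
# plan helper: prints the shift/turn left to a target
from h import *
TH=0.07;O=np.array([573.4,120.1]);HZ=140.
def W(l): c,s=np.cos(TH),np.sin(TH);return np.r_[O+np.array([[c,-s],[s,c]])@np.array(l[:2],float),l[2]]
def Rtool(yaw,tilt): # yaw of tool about its spoke relative to stand; tilt about stand x
    return R.from_rotvec(tilt*np.array([np.cos(TH),np.sin(TH),0]))*R.from_euler('xyz',[np.pi,0,yaw+TH])
def spoke(a,r): return W([0,r*np.sin(a),HZ+r*np.cos(a)])
def left(p,Rt):
    o=readout.get_obs();d=(p-o['tool_pos'])/1000
    w=(Rt*R.from_euler('xyz',o['tcp_rot']).inv()).as_rotvec()
    print('t %.2f'%o['time'],'q',o['joint_positions'].round(2),'F',o['contact_force'].round(1),'grip',round(o['grip_width'],1),o['finger_force'])
    print('left m',d.round(4),'rad',w.round(4),'rows>=',int(np.ceil(max(np.linalg.norm(d)/.0417,np.linalg.norm(w)/.124))))
E
r="0.0277 -0.0276 0.0074 0 0 0.0206 40"
python3 -m creep '0.01 -0.01 0.03 0 0 0.02 40;0.02 -0.02 0.02 0 0 0.02 40;0.0277 -0.0276 0.0074 0 0 0.0206 40;0.0277 -0.0276 0.0074 0 0 0.0206 40;0.0277 -0.0276 0.0074 0 0 0.0206 40;0.0277 -0.0276 0.0074 0 0 0.0206 40;0.0277 -0.0276 0.0074 0 0 0.0206 40;0.0277 -0.0276 0.0074 0 0 0.0206 40'
python3 -m creep '0.0277 -0.0276 0.0 0 0 0.0206 40;0.0277 -0.0276 0.0 0 0 0.0206 40;0.0277 -0.0276 0.0 0 0 0.0206 40;0.0277 -0.0276 0.0 0 0 0.0206 40;0.0277 -0.0276 0.0 0 0 0.0206 40;0.0277 -0.0276 0.0 0 0 0.0206 40;0.0277 -0.0276 0.0 0 0 0.0206 40;0.0277 -0.0276 0.0 0 0 0.0206 40'
python3 -c "
from go import *
left(spoke(-.2,275),Rtool(np.pi,.2))
c=Cam('wrist');cv2.imwrite('pics/w1.png',c.im[:,:,::-1])"
```

```text
time: 0.97
tool_pos: [331.4, 310.3, 387.2]
tcp_rot: [3.141, 0.0, 3.048]
contact_force: [0.9, 1.1, -0.2]
grip_width: 43.1
finger_force: 0.0
time: 1.63
tool_pos: [553.2, 89.4, 386.6]
tcp_rot: [3.141, 0.0, -3.071]
contact_force: [-0.3, 0.8, -0.2]
grip_width: 36.8
finger_force: 0.0
t 1.63 q [ 0.02  0.36  1.24  0.    1.54 -1.62] F [-0.3  0.8 -0.2] grip 36.8 0.0
left m [ 0.024  -0.0238  0.0229] rad [ 0.1993  0.0141 -0.0003] rows>= 2
```

View pics/w1.png

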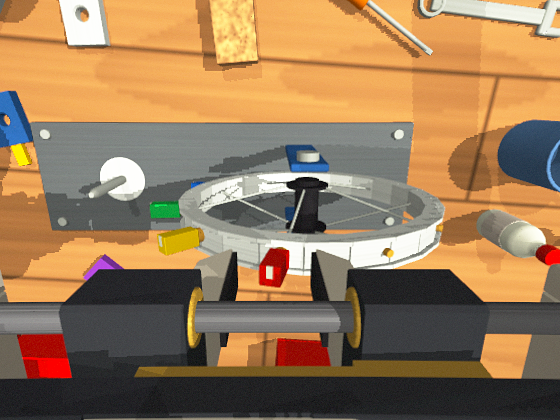

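The wrist view shows red at (275,266) below the fingers, yellow (180,240), green (165,210) and blue just behind the rim at (196,187). The base's near corners are at (33,122), (413,122) and (55,230), with the rod foot disc at (123,178). I move to the tilted hover and refine the measurement there.

```bash

cat > m3.py <<'E'
from go import *
np.set_printoptions(precision=1,suppress=True)
c=Cam('wrist')
m=c.mask((90,10,40),(125,110,115))
b=max(c.blobs((90,10,40),(125,110,115),500),key=lambda b:b[1])
h=cv2.approxPolyDP(cv2.convexHull(b[2]),4,True).reshape(-1,2)
P=c.plane(h,12);print(h.tolist());print(P[:,:2])
S=np.array([[np.cos(TH),-np.sin(TH)],[np.sin(TH),np.cos(TH)]])
print('local',(P[:,:2]-O)@S)
for n,lo,hi in (('red',(0,170,70),(6,255,255)),('yel',(22,140,120),(34,255,255)),('grn',(45,120,60),(85,255,255)),('blu',(100,120,60),(122,255,255))):
    for b in c.blobs(lo,hi,40): print(n,b[0],b[1],cv2.boundingRect(b[2]))
for b in c.blobs((0,0,190),(179,40,255),300): 
    (x,y),ax,an=cv2.fitEllipse(b[2]) if len(b[2])>5 else ((0,0),0,0)
    if b[1]<4000: p=c.plane([(x,y)],13)[0]; print('white',x,y,ax,b[1],p,(p[:2]-O)@S)
import sys;cv2.imwrite(sys.argv[1],c.im[:,:,::-1])
E
python3 m3.py pics/w1b.png
python3 -m creep '0.012 -0.012 0.0115 0.1 0.007 0 40;0.012 -0.012 0.0115 0.1 0.007 0 40;0 0 0 0 0 0 40;0 0 0 0 0 0 40'
python3 m3.py pics/w2.png; python3 -c "
from go import *
left(spoke(-.2,198),Rtool(np.pi,.2))"
```

```text
[[199, 271], [186, 364], [127, 378], [73, 379], [18, 302], [99, 270]]
[[ 726.3  -16.4]
 [ 895.6  -36.5]
 [ 929.2 -133.2]
 [ 936.  -220.9]
 [ 795.8 -289. ]
 [ 734.2 -163.9]]
local [[ 143.  -146.8]
 [ 310.4 -178.8]
 [ 337.2 -277.6]
 [ 337.9 -365.5]
 [ 193.3 -423.7]
 [ 140.5 -294.5]]
red [553.2 251. ] 238 (544, 241, 16, 23)
red [283.3 262.2] 791 (268, 244, 30, 39)
red [ 44.5 355.6] 1949 (17, 334, 55, 45)
red [303.4 352.1] 1262 (280, 337, 51, 29)
yel [ 25.3 152. ] 291 (15, 141, 21, 23)
yel [185.5 236.1] 849 (164, 223, 43, 29)
yel [189.8 324.4] 126 (188, 304, 5, 40)
grn [170.  206.1] 484 (155, 198, 31, 17)
blu [ 14.9 118.1] 1530 (0, 89, 38, 56)
blu [536.1 147.9] 2058 (505, 116, 55, 70)
blu [310.5 156.7] 647 (291, 142, 45, 26)
blu [200.4 180.8] 40 (196, 179, 13, 6)
blu [295.1 210.1] 119 (290, 205, 11, 13)
white 86.24691009521484 15.667089462280273 (38.84378433227539, 78.14649200439453) 1420 [ 397.3 -149.1   13. ] [-194.5 -256.2]
white 496.0490417480469 9.448983192443848 (55.74681854248047, 118.5240707397461) 1575 [359.8 332.   13. ] [-198.3  226.4]
white 126.62548828125 175.38880920410156 
[... 1457 characters left out ...]
12, 110.85234832763672) 1193 [359.3 349.2  13. ] [-197.6  243.5]
white 74.03790283203125 165.19837951660156 (42.00152587890625, 50.56684494018555) 1546 [ 587.1 -113.9   13. ] [  -2.7 -234.4]
white 217.9401397705078 169.00579833984375 (24.26053810119629, 88.44261169433594) 1308 [586.5  68.3  13. ] [  9.4 -52.6]
white 455.687744140625 200.08779907226562 (21.13007164001465, 24.87199592590332) 384 [628.1 460.8  13. ] [ 78.4 336. ]
white 506.3353576660156 370.14044189453125 (15.263277053833008, 40.63405990600586) 410 [989.9 665.2  13. ] [453.6 514.7]
t 2.12 q [-0.1   0.39  1.14  0.2   1.64 -1.73] F [0.1 0.6 0.5] grip 36.8 0.0
left m [ 0.0004  0.0138 -0.0752] rad [ 0.0004 -0.0011  0.0015] rows>= 2
```

View pics/w2.png

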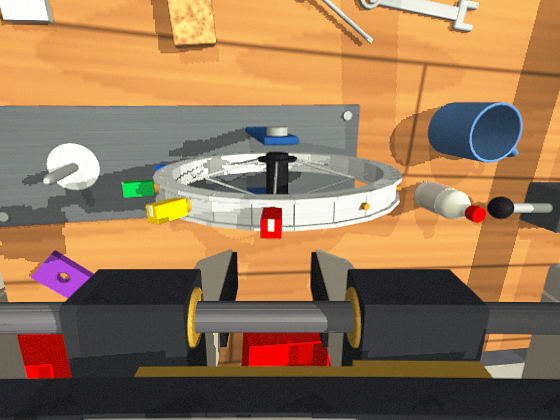

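```bash
cat > m4.py <<'E'
from go import *
np.set_printoptions(precision=1,suppress=True)
c=Cam('wrist');print('cam',c.o)
t=.2
def P(l): return W(l)
def key(a,x,y,r): return W([x,r*np.sin(a)+y*np.cos(a),140+r*np.cos(a)-y*np.sin(a)])
for r in (154,126): print(r,c.proj([key(-.2,x,y,r) for x,y in ((-7,-7),(-7,7),(7,7),(7,-7),(0,0))]).tolist())
print('rodfoot',c.proj([W([0,-240,12]),W([0,-240,97]),W([-75,150,12])]))
x0,y0,x1,y1=235,190,305,250
cv2.imwrite('pics/w2c.png',cv2.resize(c.im[140:260,10:310,::-1],None,fx=2.6,fy=2.6,interpolation=cv2.INTER_CUBIC))
E
python3 m4.py
```

```text
cam [496.4  44.2 500.9]
154 [[259.06154917786506, 221.739007299316], [280.5087477029036, 221.6883000528778], [280.4416852840551, 241.5775978176334], [259.3773198701571, 241.62685664193987], [269.84791923015314, 231.7464627379498]]
126 [[260.6198805495783, 209.00852218862372], [279.8008601152777, 208.9628697095067], [279.7514625052046, 226.9858527249385], [260.8792314021613, 227.03027283662632], [270.2632806286084, 218.06966204150294]]
rodfoot [[ 69.1 167.6]
 [ 40.5 182. ]
 [356.3 105.8]]
```

View pics/w2c.png

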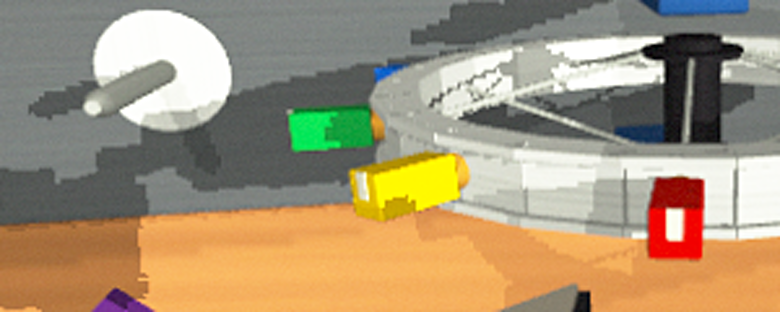

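Crop: red's face spans (649,207)–(703,258), within 2 px of the prediction, so I shift 1.4 mm in x. The rod tip at (92,105) is a few pixels to +y, to be refined later. I descend along the spoke and grip.

```bash
sed -i 's/573.4,120.1/572.0,120.1/' go.py
python3 -m creep '-0.0003 0.0035 -0.0188 0 0 0 40;-0.0003 0.0035 -0.0188 0 0 0 40;-0.0002 0.0034 -0.0188 0 0 0 40;-0.0002 0.0034 -0.0188 0 0 0 40;0 0 0 0 0 0 40;0 0 0 0 0 0 40'
python3 -c "
from go import *
left(spoke(-.2,198),Rtool(np.pi,.2))"
python3 -m creep '0 0 0 0 0 0 0;0 0 0 0 0 0 0;0 0 0 0 0 0 0;0 0 0 0 0 0 0;0 0 0 0 0 0 0;0 0 0 0 0 0 0'
python3 -c "
from go import *
left(spoke(-.2,198),Rtool(np.pi/2,.2))"
```

```text
time: 2.67
tool_pos: [574.2, 82.3, 334.1]
tcp_rot: [2.941, -0.002, -3.07]
contact_force: [-0.6, 0.1, 1.0]
grip_width: 36.6
finger_force: 0.0
t 2.67 q [-0.08  0.42  1.3   0.2   1.45 -1.75] F [-0.6  0.1  1. ] grip 36.6 0.0
left m [ 0.0005 -0.0015 -0.    ] rad [-0.0002 -0.0022 -0.0019] rows>= 1
time: 3.17
tool_pos: [575.4, 80.6, 335.4]
tcp_rot: [2.941, 0.002, -3.072]
contact_force: [0.4, -1.9, 4.3]
grip_width: 14.0
finger_force: 29.9
t 3.17 q [-0.08  0.42  1.3   0.2   1.45 -1.75] F [ 0.4 -1.9  4.3] grip 14.0 29.94300663471222
left m [-0.0007  0.0002 -0.0013] rad [-0.0207  0.3129 -1.5387] rows>= 13
```

```bash

python3 -m creep '0 0 0 -0.0016 0.0241 -0.1184 0;0 0 0 -0.0016 0.0241 -0.1184 0;0 0 0 -0.0016 0.0241 -0.1184 0;0 0 0 -0.0016 0.0241 -0.1184 0;0 0 0 -0.0016 0.0241 -0.1184 0;0 0 0 -0.0016 0.0241 -0.1184 0;0 0 0 -0.0016 0.0241 -0.1184 0'
python3 -m creep '0 0 0 -0.0016 0.0241 -0.1184 0;0 0 0 -0.0016 0.0241 -0.1184 0;0 0 0 -0.0016 0.0241 -0.1184 0;0 0 0 -0.0016 0.0241 -0.1184 0;0 0 0 -0.0016 0.0241 -0.1184 0;0 0 0 -0.0016 0.0241 -0.1184 0;0 0 0 0 0 0 0;0 0 0 0 0 0 0'
python3 -c "
from go import *
left(spoke(-.2,198),Rtool(np.pi/2,.2))
c=Cam('wrist');cv2.imwrite('pics/w3.png',c.im[:,:,::-1])"
```

```text
time: 3.75
tool_pos: [575.3, 80.5, 335.3]
tcp_rot: [3.008, -0.15, 2.369]
contact_force: [-1.0, -2.6, 5.1]
grip_width: 13.5
finger_force: 29.9
time: 4.42
tool_pos: [575.0, 80.5, 335.3]
tcp_rot: [3.141, -0.201, 1.639]
contact_force: [-2.3, -2.6, 6.1]
grip_width: 13.7
finger_force: 30.0
t 4.42 q [-0.08  0.42  1.3   0.2   1.45 -0.18] F [-2.3 -2.6  6.1] grip 13.7 29.99886989593506
left m [-0.0002  0.0004 -0.0012] rad [-0.0014  0.0002  0.0014] rows>= 1
```

View pics/w3.png

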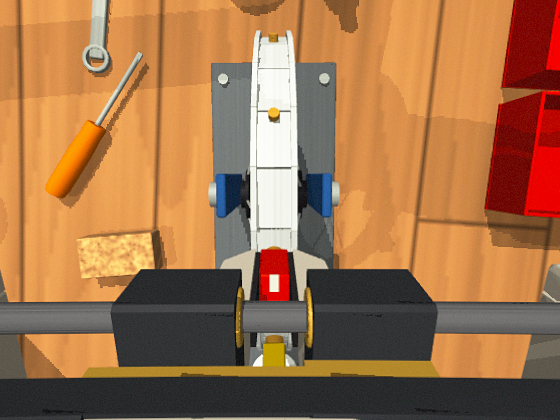

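Red's stripe now points to +y (vertical at (274,283)), so its quarter turn is done. I swing the wheel 0.628 with the red key to bring yellow to the working angle, then release and retreat.

```bash

python3 -m creep '-0.0014 0.0204 0.0031 -0.1044 -0.0073 0 0;-0.0014 0.0206 0.0009 -0.1044 -0.0073 0 0;-0.0014 0.0206 -0.0013 -0.1044 -0.0073 0 0;-0.0014 0.0204 -0.0034 -0.1044 -0.0073 0 0;-0.0014 0.0199 -0.0055 -0.1044 -0.0073 0 0;-0.0013 0.0192 -0.0076 -0.1044 -0.0073 0 0;0 0 0 0 0 0 0;0 0 0 0 0 0 0'
python3 -c "
from go import *
left(spoke(.428,198),Rtool(np.pi/2,-.428))"
python3 -m creep '0 0 0 0 0 0 40;0 0 0 0 0 0 40;0 0 0 0 0 0 40;0 0 0 0 0 0 40;-0.0008 0.0124 0.0273 0 0 0 40;-0.0008 0.0124 0.0273 0 0 0 40;-0.0008 0.0124 0.0273 0 0 0 40;0 0 0 0 0 0 40'
python3 -c "
from go import *
left(spoke(-.2,275),Rtool(np.pi,.2))"
```

```text
time: 5.13
tool_pos: [566.0, 205.6, 321.5]
tcp_rot: [3.14, 0.425, 1.645]
contact_force: [-5.0, 5.5, 11.0]
grip_width: 13.3
finger_force: 30.0
t 5.13 q [ 0.39  0.55  1.17 -0.4   1.56  0.35] F [-5.   5.5 11. ] grip 13.3 30.009618401527405
left m [ 0.0002 -0.0035 -0.0014] rad [-0.0026  0.0008 -0.0042] rows>= 1
time: 5.8
tool_pos: [565.0, 240.7, 408.1]
tcp_rot: [3.132, 0.423, 1.637]
contact_force: [0.2, 0.1, 1.3]
grip_width: 36.9
finger_force: 0.0
t 5.80 q [ 0.44  0.56  0.93 -0.41  1.79  0.31] F [0.2 0.1 1.3] grip 36.9 0.0
left m [ 0.0108 -0.1751  0.0014] rad [0.4664 0.2168 1.5841] rows>= 14
```

```bash

python3 -m creep '0.0008 -0.0125 0.0001 0.0333 0.0155 0.1131 40;0.0008 -0.0125 0.0001 0.0333 0.0155 0.1131 40;0.0008 -0.0125 0.0001 0.0333 0.0155 0.1131 40;0.0008 -0.0125 0.0001 0.0333 0.0155 0.1131 40;0.0008 -0.0125 0.0001 0.0333 0.0155 0.1131 40;0.0008 -0.0125 0.0001 0.0333 0.0155 0.1131 40;0.0008 -0.0125 0.0001 0.0333 0.0155 0.1131 40'
python3 -m creep '0.0008 -0.0125 0.0001 0.0333 0.0155 0.1131 40;0.0008 -0.0125 0.0001 0.0333 0.0155 0.1131 40;0.0008 -0.0125 0.0001 0.0333 0.0155 0.1131 40;0.0008 -0.0125 0.0001 0.0333 0.0155 0.1131 40;0.0008 -0.0125 0.0001 0.0333 0.0155 0.1131 40;0.0008 -0.0125 0.0001 0.0333 0.0155 0.1131 40;0.0008 -0.0125 0.0001 0.0333 0.0155 0.1131 40;0 0 0 0 0 0 40'
cat > m5.py <<'E'
from go import *
import sys
np.set_printoptions(precision=1,suppress=True)
c=Cam('wrist')
n=sys.argv[1];rng={'yel':((22,140,120),(34,255,255)),'grn':((45,120,60),(85,255,255)),'blu':((100,120,60),(122,255,255))}[n]
for b in c.blobs(*rng,100): print(n,b[0],b[1],cv2.boundingRect(b[2]))
def key(a,x,y,r): return W([x,r*np.sin(a)+y*np.cos(a),140+r*np.cos(a)-y*np.sin(a)])
for a in (-.2,-.25): print('pred',a,cv2.boundingRect(c.proj([key(a,x,y,r) for x in (-7,7) for y in (-7,7) for r in (126,154)]).astype(np.float32)))
cv2.imwrite(sys.argv[2],c.im[:,:,::-1])
left(spoke(-.2,198),Rtool(np.pi,.2))
E
python3 m5.py yel pics/w4.png
```

```text
time: 6.38
tool_pos: [569.8, 150.6, 403.0]
tcp_rot: [3.132, 0.175, 2.438]
contact_force: [0.6, -0.7, 0.2]
grip_width: 36.6
finger_force: 0.0
time: 7.05
tool_pos: [576.2, 60.7, 402.6]
tcp_rot: [2.95, 0.002, -3.07]
contact_force: [-0.4, -0.5, -0.2]
grip_width: 36.5
finger_force: 0.0
yel [289.  226.1] 584 (279, 210, 22, 33)
yel [189.8 324.8] 124 (188, 305, 5, 40)
pred -0.2 (272, 208, 23, 35)
pred -0.25 (260, 208, 24, 35)
t 7.10 q [-0.1  0.4  1.2  0.2  1.6 -1.7] F [ 0.3  0.4 -0.3] grip 36.5 0.0
left m [-0.   0.  -0.1] rad [0. 0. 0.] rows>= 2
```

```bash
python3 -c "
from go import *
left(spoke(-.175,198),Rtool(np.pi,.175))"
```

```text
t 7.10 q [-0.11  0.39  1.16  0.19  1.62 -1.74] F [ 0.3  0.4 -0.3] grip 36.5 0.0
left m [-0.0017  0.0236 -0.0679] rad [-0.0163  0.0011  0.0035] rows>= 2
```

```bash

python3 -m creep '-0.0008 0.0116 0 -0.0163 -0.0011 0.003 40;-0.0002 0.003 -0.017 0 0 0 40;-0.0002 0.003 -0.017 0 0 0 40;-0.0002 0.003 -0.017 0 0 0 40;-0.0002 0.003 -0.017 0 0 0 40;0 0 0 0 0 0 40'
python3 -m creep '0 0 0 0 0 0 0;0 0 0 0 0 0 0;0 0 0 0 0 0 0;0 0 0 0 0 0 0;0 0 0 0 0 0 0;0 0 0 0 0 0 0'
python3 -c "
from go import *
left(spoke(-.175,198),Rtool(np.pi/2,.175))"
```

```text
time: 7.6
tool_pos: [572.5, 89.1, 332.5]
tcp_rot: [2.966, -0.002, -3.069]
contact_force: [-0.5, -0.6, 0.7]
grip_width: 37.2
finger_force: 0.0
time: 8.1
tool_pos: [574.5, 87.4, 337.2]
tcp_rot: [2.967, 0.006, -3.068]
contact_force: [-0.7, -2.7, 6.0]
grip_width: 13.7
finger_force: 30.0
t 8.10 q [-0.06  0.41  1.3   0.17  1.45 -1.73] F [-0.7 -2.7  6. ] grip 13.7 29.983122646808624
left m [-0.0001 -0.0017 -0.0022] rad [-0.0145  0.2777 -1.5511] rows>= 13
```

```bash

python3 -m creep '0 0 0 -0.0015 0.021 -0.119 0;0 0 0 -0.0015 0.021 -0.119 0;0 0 0 -0.0015 0.021 -0.119 0;0 0 0 -0.0015 0.021 -0.119 0;0 0 0 -0.0015 0.021 -0.119 0;0 0 0 -0.0015 0.021 -0.119 0;0 0 0 -0.0015 0.021 -0.119 0;0 0 0 -0.0015 0.021 -0.119 0'
python3 -m creep '0 0 0 -0.0015 0.021 -0.119 0;0 0 0 -0.0015 0.021 -0.119 0;0 0 0 -0.0015 0.021 -0.119 0;0 0 0 -0.0015 0.021 -0.119 0;0 0 0 -0.0015 0.021 -0.119 0;0 0 0 0 0 0 0'
python3 -m creep '0 0 0 -0.0015 0.021 -0.119 0;0 0 0 -0.0015 0.021 -0.119 0;0 0 0 -0.0015 0.021 -0.119 0;0 0 0 -0.0015 0.021 -0.119 0;0 0 0 -0.0015 0.021 -0.119 0;0 0 0 -0.0015 0.021 -0.119 0;0 0 0 -0.0015 0.021 -0.119 0'
python3 -m creep '0 0 0 -0.0015 0.021 -0.119 0;0 0 0 -0.0015 0.021 -0.119 0;0 0 0 -0.0015 0.021 -0.119 0;0 0 0 -0.0015 0.021 -0.119 0;0 0 0 -0.0015 0.021 -0.119 0;0 0 0 -0.0015 0.021 -0.119 0;0 0 0 0 0 0 0;0 0 0 0 0 0 0'
python3 -c "
from go import *
left(spoke(-.175,198),Rtool(0,.175))
c=Cam('wrist');cv2.imwrite('pics/w5.png',c.im[:,:,::-1])"
```

```text
time: 8.77
tool_pos: [574.4, 87.3, 337.2]
tcp_rot: [3.04, -0.139, 2.251]
contact_force: [-0.1, -3.1, 6.0]
grip_width: 13.7
finger_force: 30.0
time: 9.27
tool_pos: [574.4, 87.5, 337.2]
tcp_rot: [3.14, -0.172, 1.639]
contact_force: [-0.4, -3.0, 6.8]
grip_width: 13.7
finger_force: 30.0
time: 9.85
tool_pos: [574.3, 87.6, 337.2]
tcp_rot: [-3.011, -0.114, 0.786]
contact_force: [-0.6, -1.2, 6.1]
grip_width: 13.7
finger_force: 30.0
time: 10.52
tool_pos: [574.2, 87.8, 337.2]
tcp_rot: [-2.966, 0.001, 0.074]
contact_force: [-0.2, -2.5, 5.6]
grip_width: 13.8
finger_force: 30.0
t 10.52 q [-0.06  0.42  1.3   0.18  1.45  1.42] F [-0.2 -2.5  5.6] grip 13.8 30.02917170524597
left m [ 0.0002 -0.002  -0.0022] rad [-0.0004 -0.0007 -0.0043] rows>= 1
```

View pics/w5.png

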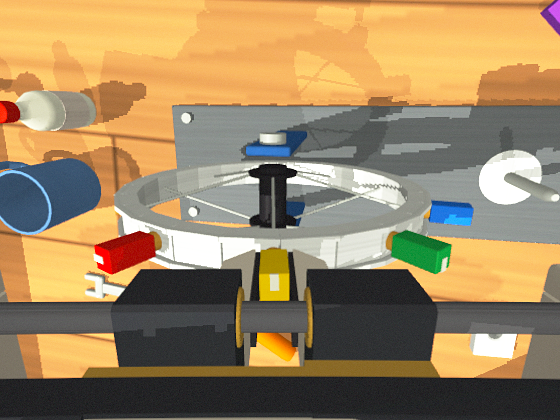

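Yellow's stripe at (275,284) now points to +x, so its half turn is done. Green (420,252) and blue (452,213) are untouched. Next swing.

```bash
cat > swing.py <<'E'
from go import *
import sys
a0,a1=map(float,sys.argv[1:3])
a=np.linspace(a0,a1,7);p=np.array([spoke(x,200) for x in a])
print((np.diff(p,axis=0)/1000).round(4), (-(a[1]-a[0])*np.array([np.cos(TH),np.sin(TH)])).round(4))
E
python3 swing.py -.175 .428
```

```text
[[-0.0014  0.0199  0.0025]
 [-0.0014  0.02    0.0005]
 [-0.0014  0.02   -0.0015]
 [-0.0014  0.0197 -0.0035]
 [-0.0014  0.0193 -0.0055]
 [-0.0013  0.0186 -0.0074]] [-0.1003 -0.007 ]
```

```bash

python3 -m creep '-0.0014 0.0199 0.0025 -0.1003 -0.007 0 0;-0.0014 0.02 0.0005 -0.1003 -0.007 0 0;-0.0014 0.02 -0.0015 -0.1003 -0.007 0 0;-0.0014 0.0197 -0.0035 -0.1003 -0.007 0 0;-0.0014 0.0193 -0.0055 -0.1003 -0.007 0 0;-0.0013 0.0186 -0.0074 -0.1003 -0.007 0 0;0 0 0 0 0 0 0;0 0 0 0 0 0 0'
python3 -c "
from go import *
left(spoke(.428,198),Rtool(0,-.428))"
python3 -m creep '0 0 0 0 0 0 40;0 0 0 0 0 0 40;0 0 0 0 0 0 40;0 0 0 0 0 0 40;-0.0008 0.0124 0.0273 0 0 0 40;-0.0008 0.0124 0.0273 0 0 0 40;-0.0008 0.0124 0.0273 0 0 0 40;0 0 0 0 0 0 40'
python3 -c "
from go import *
left(spoke(-.2,275),Rtool(np.pi/2,.2))"
```

```text
time: 11.23
tool_pos: [565.4, 208.5, 321.1]
tcp_rot: [2.714, 0.004, 0.078]
contact_force: [-0.6, 3.8, 6.0]
grip_width: 13.7
finger_force: 30.0
t 11.23 q [ 0.39  0.56  1.16 -0.4   1.57  1.91] F [-0.6  3.8  6. ] grip 13.7 30.011306405067444
left m [ 0.0008 -0.0064 -0.001 ] rad [-0.0002 -0.0044 -0.0076] rows>= 1
time: 11.9
tool_pos: [563.8, 244.0, 408.6]
tcp_rot: [2.717, -0.004, 0.074]
contact_force: [1.1, 0.0, 1.3]
grip_width: 37.0
finger_force: 0.0
t 11.90 q [ 0.44  0.56  0.92 -0.41  1.8   1.88] F [1.1 0.  1.3] grip 37.0 0.0
left m [ 0.012  -0.1784  0.0009] rad [0.4714 0.2153 1.5793] rows>= 14
```

```bash
sed -i 's/572.0,120.1/572.0,122.5/' go.py
python3 -m creep '0.0008 -0.0125 0.0001 0.0336 0.0154 0.1128 40;0.0008 -0.0125 0.0001 0.0336 0.0154 0.1128 40;0.0008 -0.0125 0.0001 0.0336 0.0154 0.1128 40;0.0008 -0.0125 0.0001 0.0336 0.0154 0.1128 40;0.0008 -0.0125 0.0001 0.0336 0.0154 0.1128 40;0.0008 -0.0125 0.0001 0.0336 0.0154 0.1128 40;0.0008 -0.0125 0.0001 0.0336 0.0154 0.1128 40'
python3 -m creep '0.0008 -0.0125 0.0001 0.0336 0.0154 0.1128 40;0.0008 -0.0125 0.0001 0.0336 0.0154 0.1128 40;0.0008 -0.0125 0.0001 0.0336 0.0154 0.1128 40;0.0008 -0.0125 0.0001 0.0336 0.0154 0.1128 40;0.0008 -0.0125 0.0001 0.0336 0.0154 0.1128 40;0.0008 -0.0125 0.0001 0.0336 0.0154 0.1128 40;0.0008 -0.0125 0.0001 0.0336 0.0154 0.1128 40;0 0 0 0 0 0 40'
python3 m5.py grn pics/w6.png;python3 -c "
from go import *
for a in (-.2,-.18):left(spoke(a,198),Rtool(np.pi/2,-a))"
```

```text
time: 12.48
tool_pos: [568.6, 154.0, 403.5]
tcp_rot: [2.967, -0.006, 0.872]
contact_force: [0.2, 0.0, -1.1]
grip_width: 36.5
finger_force: 0.0
time: 13.15
tool_pos: [575.1, 64.1, 403.2]
tcp_rot: [3.139, -0.192, 1.644]
contact_force: [-0.0, 0.0, -0.4]
grip_width: 36.4
finger_force: 0.0
grn [275.6 212.3] 537 (264, 198, 22, 31)
pred -0.2 (264, 202, 23, 34)
pred -0.25 (264, 210, 23, 37)
t 13.20 q [-0.1  0.4  1.2  0.2  1.6 -0.2] F [ 0.2 -0.2 -0.1] grip 36.3 0.0
left m [-0.   0.  -0.1] rad [ 0.  -0.3  1.5] rows>= 13
t 13.20 q [-0.1   0.39  1.16  0.19  1.62 -0.16] F [ 0.2 -0.2 -0.1] grip 36.3 0.0
left m [-0.0002  0.0178 -0.0693] rad [0.0092 0.0038 0.0029] rows>= 2
t 13.20 q [-0.1   0.39  1.16  0.19  1.62 -0.16] F [ 0.2 -0.2 -0.1] grip 36.3 0.0
left m [-0.0005  0.0217 -0.0686] rad [-0.0107  0.0024  0.0029] rows>= 2
```

```bash

python3 -m creep '-0.0003 0.0114 0 -0.0187 0.002 0.003 40;0 0.003 -0.0171 0 0 0 40;0 0.003 -0.0171 0 0 0 40;-0.0002 0.003 -0.0171 0 0 0 40;-0.0002 0.003 -0.0171 0 0 0 40;0 0 0 0 0 0 40'
python3 -m creep '0 0 0 0 0 0 0;0 0 0 0 0 0 0;0 0 0 0 0 0 0;0 0 0 0 0 0 0;0 0 0 0 0 0 0;0 0 0 0 0 0 0'
python3 -c "
from go import *
left(spoke(-.172,198),Rtool(0,.172))"
```

```text
time: 13.7
tool_pos: [572.3, 92.2, 332.5]
tcp_rot: [-3.137, -0.172, 1.644]
contact_force: [0.1, -0.7, -0.6]
grip_width: 37.0
finger_force: 0.0
time: 14.2
tool_pos: [574.1, 90.9, 337.1]
tcp_rot: [3.138, -0.172, 1.646]
contact_force: [-0.7, 0.5, 5.7]
grip_width: 13.8
finger_force: 29.9
t 14.20 q [-0.05  0.42  1.3   0.17  1.45 -0.15] F [-0.7  0.5  5.7] grip 13.8 29.89642560482025
left m [ 0.0002 -0.0022 -0.002 ] rad [-0.0171  0.2712 -1.5526] rows>= 13
```

```bash

python3 -m creep '0 0 0 -0.0014 0.0208 -0.1193 0;0 0 0 -0.0014 0.0208 -0.1193 0;0 0 0 -0.0014 0.0208 -0.1193 0;0 0 0 -0.0014 0.0208 -0.1193 0;0 0 0 -0.0014 0.0208 -0.1193 0;0 0 0 -0.0014 0.0208 -0.1193 0;0 0 0 -0.0014 0.0208 -0.1193 0'
python3 -m creep '0 0 0 -0.0014 0.0208 -0.1193 0;0 0 0 -0.0014 0.0208 -0.1193 0;0 0 0 -0.0014 0.0208 -0.1193 0;0 0 0 -0.0014 0.0208 -0.1193 0;0 0 0 -0.0014 0.0208 -0.1193 0;0 0 0 -0.0014 0.0208 -0.1193 0;0 0 0 0 0 0 0;0 0 0 0 0 0 0'
python3 -c "
from go import *
left(spoke(-.172,198),Rtool(0,.172))
c=Cam('wrist');cv2.imwrite('pics/w7.png',c.im[:,:,::-1])
for n,lo,hi in (('white',(0,0,170),(179,60,255)),('grn',(45,120,60),(85,255,255))):
  for b in c.blobs(lo,hi,30,(225,240,325,320)): print(n,b[0],b[1],cv2.boundingRect(b[2]))
"; python3 swing.py -.172 .428
```

```text
time: 14.78
tool_pos: [576.2, 90.4, 337.0]
tcp_rot: [-3.017, -0.119, 0.784]
contact_force: [10.0, -1.0, -0.3]
grip_width: 13.8
finger_force: 30.0
time: 15.45
tool_pos: [576.9, 90.1, 337.0]
tcp_rot: [-2.97, -0.009, 0.069]
contact_force: [12.0, -1.1, -0.7]
grip_width: 13.7
finger_force: 30.0
t 15.45 q [-0.05  0.42  1.3   0.17  1.44  1.43] F [12.  -1.1 -0.7] grip 13.7 29.988255500793457
left m [-0.0025 -0.0014 -0.0019] rad [-0.0001  0.009   0.0009] rows>= 1
white [273.79013641 249.65267576] 953 (225, 243, 100, 19)
white [267.05839416 295.46715328] 137 (259, 291, 17, 9)
grn [274.69879518 276.54991394] 1162 (259, 256, 31, 45)
[[-0.0014  0.0198  0.0024]
 [-0.0014  0.0199  0.0004]
 [-0.0014  0.0199 -0.0016]
 [-0.0014  0.0196 -0.0035]
 [-0.0013  0.0192 -0.0055]
 [-0.0013  0.0185 -0.0074]] [-0.0998 -0.007 ]
```

Green's stripe is now horizontal on its +y side (267,295), so its quarter turn is done. Swinging and releasing.

```bash

python3 -m creep '-0.0004 0.0198 0.0024 -0.0998 -0.007 0 0;-0.0004 0.0199 0.0004 -0.0998 -0.007 0 0;-0.0014 0.0199 -0.0016 -0.0998 -0.007 0 0;-0.0014 0.0196 -0.0035 -0.0998 -0.007 0 0;-0.0013 0.0192 -0.0055 -0.0998 -0.007 0 0;-0.0013 0.0185 -0.0074 -0.0998 -0.007 0 0;0 0 0 0 0 0 0;0 0 0 0 0 0 0'
python3 -m creep '0 0 0 0 0 0 40;0 0 0 0 0 0 40;0 0 0 0 0 0 40;0 0 0 0 0 0 40;-0.0008 0.0124 0.0273 0 0 0 40;-0.0008 0.0124 0.0273 0 0 0 40;-0.0008 0.0124 0.0273 0 0 0 40;0 0 0 0 0 0 40'
python3 -c "
from go import *
left(spoke(-.2,275),Rtool(np.pi/2,.2))
left(spoke(-.2,275),Rtool(np.pi,.2))"
```

```text
time: 16.17
tool_pos: [568.5, 210.2, 320.0]
tcp_rot: [2.713, -0.001, 0.076]
contact_force: [3.8, 0.4, 0.9]
grip_width: 13.8
finger_force: 30.0
time: 16.83
tool_pos: [565.5, 246.6, 408.6]
tcp_rot: [2.718, -0.008, 0.072]
contact_force: [0.6, 1.2, 1.0]
grip_width: 36.5
finger_force: 0.0
t 16.83 q [ 0.45  0.56  0.92 -0.41  1.8   1.88] F [0.6 1.2 1. ] grip 36.5 0.0
left m [ 0.0103 -0.1786  0.0009] rad [0.4673 0.2174 1.5817] rows>= 14
t 16.83 q [ 0.45  0.56  0.92 -0.41  1.8   1.88] F [0.6 1.2 1. ] grip 36.5 0.0
left m [ 0.0103 -0.1786  0.0009] rad [-0.0376  0.3482  3.1205] rows>= 26
```

```bash

python3 -m creep '0.0004 -0.0069 0 -0.0014 0.0134 0.12 40;0.0004 -0.0069 0 -0.0014 0.0134 0.12 40;0.0004 -0.0069 0 -0.0014 0.0134 0.12 40;0.0004 -0.0069 0 -0.0014 0.0134 0.12 40;0.0004 -0.0069 0 -0.0014 0.0134 0.12 40;0.0004 -0.0069 0 -0.0014 0.0134 0.12 40;0.0004 -0.0069 0 -0.0014 0.0134 0.12 40;0.0004 -0.0069 0 -0.0014 0.0134 0.12 40'
python3 -m creep '0.0004 -0.0069 0 -0.0014 0.0134 0.12 40;0.0004 -0.0069 0 -0.0014 0.0134 0.12 40;0.0004 -0.0069 0 -0.0014 0.0134 0.12 40;0.0004 -0.0069 0 -0.0014 0.0134 0.12 40;0.0004 -0.0069 0 -0.0014 0.0134 0.12 40;0.0004 -0.0069 0 -0.0014 0.0134 0.12 40;0.0004 -0.0069 0 -0.0014 0.0134 0.12 40;0.0004 -0.0069 0 -0.0014 0.0134 0.12 40'
python3 -m creep '0.0004 -0.0069 0 -0.0014 0.0134 0.12 40;0.0004 -0.0069 0 -0.0014 0.0134 0.12 40;0.0004 -0.0069 0 -0.0014 0.0134 0.12 40;0.0004 -0.0069 0 -0.0014 0.0134 0.12 40;0.0004 -0.0069 0 -0.0014 0.0134 0.12 40;0.0004 -0.0069 0 -0.0014 0.0134 0.12 40;0.0004 -0.0069 0 -0.0014 0.0134 0.12 40;0.0004 -0.0069 0 -0.0014 0.0134 0.12 40'
python3 -m creep '0.0004 -0.0069 0 -0.0014 0.0134 0.12 40;0.0004 -0.0069 0 -0.0014 0.0134 0.12 40;0 0 0 0 0 0 40'
python3 m5.py blu pics/w8.png;python3 -c "
from go import *
for a in (-.2,-.175):left(spoke(a,198),Rtool(np.pi,-a))"
```

```text
time: 17.5
tool_pos: [568.1, 189.1, 402.5]
tcp_rot: [2.76, 0.095, 1.04]
contact_force: [-1.0, -0.2, 0.1]
grip_width: 36.5
finger_force: 0.0
time: 18.17
tool_pos: [571.2, 133.8, 402.7]
tcp_rot: [2.863, 0.11, 2.011]
contact_force: [-0.1, -0.2, 0.5]
grip_width: 36.7
finger_force: 0.0
time: 18.83
tool_pos: [574.5, 78.4, 402.6]
tcp_rot: [2.934, 0.034, 2.977]
contact_force: [0.8, -0.6, -0.6]
grip_width: 36.6
finger_force: 0.0
time: 19.08
tool_pos: [576.1, 63.9, 401.8]
tcp_rot: [2.938, 0.007, -3.069]
contact_force: [0.3, -0.2, -1.3]
grip_width: 36.7
finger_force: 0.0
blu [481.  130.5] 3377 (432, 103, 95, 60)
blu [272.7 136. ] 550 (247, 126, 55, 19)
blu [288.2 225.4] 577 (278, 210, 23, 32)
pred -0.2 (269, 208, 23, 35)
pred -0.25 (257, 208, 24, 35)
t 19.13 q [-0.1  0.4  1.2  0.2  1.6 -1.7] F [ 0.5 -0.1 -0. ] grip 36.9 0.0
left m [-0.   0.  -0.1] rad [-0.  0.  0.] rows>= 2
t 19.13 q [-0.11  0.39  1.17  0.2   1.61 -1.74] F [ 0.5 -0.1 -0. ] grip 36.9 0.0
left m [-0.0012  0.0185 -0.0679] rad [-0.0042  0.0073  0.0034] rows>= 2
t 19.13 q [-0.11  0.39  1.17  0.2   1.61 -1.74] F [ 0.5 -0.1 -0. ] grip 36.9 0.0
left m [-0.0015  0.0234 -0.067 ] rad [-0.0292  0.0056  0.0033] rows>= 2
```

```bash

python3 -m creep '-0.0008 0.0148 0 -0.041 0.005 0.003 40;-0.0002 0.0027 -0.0166 0 0 0 40;-0.0002 0.0028 -0.0166 0 0 0 40;-0.0002 0.0027 -0.0166 0 0 0 40;-0.0002 0.0028 -0.0166 0 0 0 40;0 0 0 0 0 0 40'
python3 -m creep '0 0 0 0 0 0 0;0 0 0 0 0 0 0;0 0 0 0 0 0 0;0 0 0 0 0 0 0;0 0 0 0 0 0 0;0 0 0 0 0 0 0'
python3 -c "
from go import *
left(spoke(-.163,198),Rtool(np.pi/2,.163))"
```

```text
time: 19.63
tool_pos: [572.5, 92.3, 333.1]
tcp_rot: [2.978, -0.005, -3.071]
contact_force: [-0.0, 0.9, -0.8]
grip_width: 37.0
finger_force: 0.0
time: 20.13
tool_pos: [574.4, 91.2, 337.4]
tcp_rot: [2.979, 0.003, -3.068]
contact_force: [-0.3, -1.3, 6.3]
grip_width: 13.6
finger_force: 30.0
t 20.13 q [-0.05  0.42  1.3   0.16  1.45 -1.71] F [-0.3 -1.3  6.3] grip 13.6 30.000617802143097
left m [-0.0002 -0.0007 -0.0021] rad [-0.0159  0.2566 -1.5533] rows>= 13
```

```bash

python3 -m creep '0 0 0 -0.0014 0.0196 -0.1193 0;0 0 0 -0.0014 0.0196 -0.1193 0;0 0 0 -0.0014 0.0196 -0.1193 0;0 0 0 -0.0014 0.0196 -0.1193 0;0 0 0 -0.0014 0.0196 -0.1193 0;0 0 0 -0.0014 0.0196 -0.1193 0;0 0 0 -0.0014 0.0196 -0.1193 0;0 0 0 -0.0014 0.0196 -0.1193 0'
python3 -m creep '0 0 0 -0.0014 0.0196 -0.1193 0;0 0 0 -0.0014 0.0196 -0.1193 0;0 0 0 -0.0014 0.0196 -0.1193 0;0 0 0 -0.0014 0.0196 -0.1193 0;0 0 0 -0.0014 0.0196 -0.1193 0;0 0 0 0 0 0 0'
python3 -m creep '0 0 0 -0.0014 0.0196 -0.1193 0;0 0 0 -0.0014 0.0196 -0.1193 0;0 0 0 -0.0014 0.0196 -0.1193 0;0 0 0 -0.0014 0.0196 -0.1193 0;0 0 0 -0.0014 0.0196 -0.1193 0;0 0 0 -0.0014 0.0196 -0.1193 0;0 0 0 -0.0014 0.0196 -0.1193 0'
python3 -m creep '0 0 0 -0.0014 0.0196 -0.1193 0;0 0 0 -0.0014 0.0196 -0.1193 0;0 0 0 -0.0014 0.0196 -0.1193 0;0 0 0 -0.0014 0.0196 -0.1193 0;0 0 0 -0.0014 0.0196 -0.1193 0;0 0 0 -0.0014 0.0196 -0.1193 0;0 0 0 0 0 0 0;0 0 0 0 0 0 0'
python3 -c "
from go import *
left(spoke(-.163,198),Rtool(0,.163))"
python3 -m creep '0 0 0 0 0 0 40;0 0 0 0 0 0 40;0 0 0 0 0 0 40;0 0 0 0 0 0 40;0.0003 -0.005 0.03 0 0 0 40;0.0003 -0.005 0.03 0 0 0 40;0.0003 -0.005 0.03 0 0 0 40;0 0 0 0 0 0 40'
python3 -c "
from go import *
c=Cam('wrist');cv2.imwrite('pics/w9.png',c.im[:,:,::-1])
left(W([0,-240,260]),Rtool(0,0))"
```

```text
time: 20.8
tool_pos: [574.3, 90.9, 337.4]
tcp_rot: [3.048, -0.132, 2.248]
contact_force: [-1.0, -2.6, 6.0]
grip_width: 13.7
finger_force: 30.0
time: 21.3
tool_pos: [574.2, 90.9, 337.4]
tcp_rot: [3.141, -0.162, 1.637]
contact_force: [-0.4, -2.4, 5.9]
grip_width: 13.8
finger_force: 30.0
time: 21.88
tool_pos: [574.0, 91.0, 337.4]
tcp_rot: [-3.02, -0.108, 0.784]
contact_force: [-2.0, -2.0, 6.0]
grip_width: 13.7
finger_force: 30.0
time: 22.55
tool_pos: [574.0, 91.2, 337.4]
tcp_rot: [-2.979, -0.001, 0.071]
contact_force: [-2.4, -2.1, 5.8]
grip_width: 13.6
finger_force: 30.0
t 22.55 q [-0.05  0.42  1.3   0.16  1.45  1.43] F [-2.4 -2.1  5.8] grip 13.6 30.001223981380463
left m [ 0.0003 -0.0007 -0.0021] rad [-0.0001  0.001  -0.0009] rows>= 1
time: 23.22
tool_pos: [575.9, 75.9, 432.4]
tcp_rot: [-2.98, -0.01, 0.071]
contact_force: [0.9, 0.2, 1.0]
grip_width: 36.6
finger_force: 0.0
t 23.27 q [-0.07  0.39  1.1   0.16  1.67  1.44] F [-0.2 -0.1 -0.8] grip 36.6 0.0
left m [ 0.0131 -0.193  -0.1694] rad [-0.1626 -0.005  -0.0019] rows>= 7
```

View pics/w9.png

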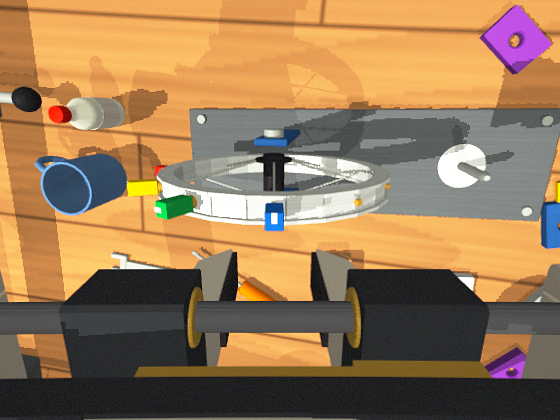

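Blue's stripe sits on the +x half of its face (275,215). The keys are done: red, yellow, green to the left, blue at the top. Now the plates. I move to a hover near spacer A and measure the plates and the rod from the wrist.

```bash
python3 -c "
from go import *
left(np.array([385,-160,350]),Rtool(0.0,0))"
python3 -m creep '-0.015 -0.025 0.005 -0.02 0 0 90;-0.019 -0.026 -0.01 -0.02 0 0 90;-0.02 -0.026 -0.01 -0.02 0 0 90;-0.02 -0.026 -0.01 -0.02 0 0 90;-0.02 -0.026 -0.01 -0.02 0 0 90;-0.02 -0.026 -0.01 -0.02 0 0 90;-0.02 -0.026 -0.01 -0.02 0 0 90;-0.02 -0.026 -0.01 -0.02 0 0 90'
python3 -m creep '-0.02 -0.026 -0.01 -0.003 0 0 90;-0.017 -0.005 -0.0075 0 0 0 90;0 0 0 0 0 0 90;0 0 0 0 0 0 90'
cat > m6.py <<'E'
from go import *
import sys
np.set_printoptions(precision=1,suppress=True)
def plates(c,z=14,lo=(0,0,140),hi=(179,50,255),name='white'):
    out=[]
    for b in c.blobs(lo,hi,400):
        r=cv2.minAreaRect(b[2])
        ap=cv2.approxPolyDP(cv2.convexHull(b[2]),0.02*cv2.arcLength(b[2],True),True).reshape(-1,2)
        H=c.plane(cv2.convexHull(b[2]).reshape(-1,2),z)[:,:2].astype(np.float32)
        w=cv2.minAreaRect(H);bx=cv2.boxPoints(w);e=[bx[1]-bx[0],bx[2]-bx[1]];L=max(e,key=np.linalg.norm)
        th=np.arctan2(L[1],L[0]);th=(th+np.pi/2)%np.pi-np.pi/2
        # hole = dark child contour
        print(name,b[0],'area',b[1],'centre',np.array(w[0]),'size',np.array(w[1]),'th %.3f'%th)
        out.append((w,th))
    return out
if __name__=='__main__':
    c=Cam('wrist');print(readout.get_obs()['tool_pos'],readout.get_obs()['tcp_rot'].round(3))
    plates(c);plates(c,14,(100,120,40),(122,255,255),'blue')
    print('rod pred',c.proj([W([0,-240,12]),W([0,-240,97])]))
    cv2.imwrite(sys.argv[1],c.im[:,:,::-1])
E
python3 m6.py pics/w10.png
```

```text
t 23.27 q [-0.07  0.39  1.1   0.16  1.67  1.44] F [-0.2 -0.1 -0.8] grip 36.6 0.0
left m [-0.1906 -0.2361 -0.0794] rad [-0.1626 -0.005  -0.0019] rows>= 8
time: 23.93
tool_pos: [419.4, -131.2, 359.6]
tcp_rot: [-3.138, 0.013, 0.072]
contact_force: [0.7, 0.2, -0.1]
grip_width: 81.6
finger_force: 0.0
time: 24.27
tool_pos: [383.4, -161.5, 343.0]
tcp_rot: [-3.139, 0.013, 0.069]
contact_force: [0.4, -0.3, 0.7]
grip_width: 82.6
finger_force: 0.0
[ 384.2 -161.3  343.5] [-3.1  0.   0.1]
white [498.2  60.3] area 2603 centre [ 514.9 -398.7] size [65.  50.6] th 0.504
white [265.3 157.1] area 1799 centre [ 392.7 -148.9] size [64.9 44.1] th 0.097
white [364.3 167.3] area 1905 centre [ 388.7 -270.4] size [47.6 64.8] th -0.528
blue [15.   8.4] area 435 centre [532.8 123.3] size [13.8 36.7] th -1.486
blue [372.5  47. ] area 2513 centre [ 521.5 -259.3] size [63.5 46.2] th 0.274
rod pred [[246.1 -33.2]
 [237.8 -71. ]]
```

View pics/w10.png

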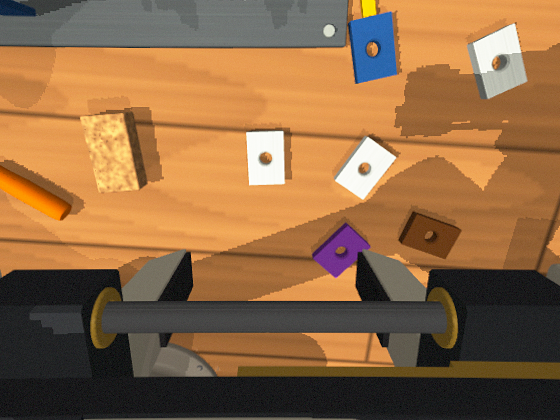

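The view gives clean rectangles of the right size. White spacers: A (265,157), B (364,167), C (498,60). Gauge (372,47), its pointer at the top (+x). Purple (341,250) and brown (430,235) are not meant. Grasping A.

```bash
cat > to.py <<'E'
from go import *
import sys
x,y,z,yaw=map(float,sys.argv[1:5]);left(np.array([x,y,z]),R.from_euler('xyz',[np.pi,0,yaw]))
E
python3 to.py 392.7 -148.9 71 0.097
python3 -m creep '0.0029 0.0041 -0.034 0 -0.004 0.009 90;0.0029 0.0041 -0.034 0 -0.004 0.009 90;0.0027 0.0042 -0.034 0 -0.005 0.009 90;0 0 -0.034 0 0 0 90;0 0 -0.034 0 0 0 90;0 0 -0.034 0 0 0 90;0 0 -0.034 0 0 0 90;0 0 0 0 0 0 90'
python3 to.py 392.7 -148.9 71 0.097
```

```text
t 24.32 q [-0.58  0.1   1.69 -0.01  1.36  0.92] F [ 0.1 -0.1  0.7] grip 82.5 0.0
left m [ 0.0085  0.0124 -0.2725] rad [-0.0004 -0.0117  0.0266] rows>= 7
time: 24.98
tool_pos: [390.8, -146.9, 100.9]
tcp_rot: [-3.136, 0.007, 0.099]
contact_force: [-1.9, 1.5, -0.0]
grip_width: 82.6
finger_force: 0.0
t 24.98 q [-0.54  0.44  2.04  0.    0.67  0.93] F [-1.9  1.5 -0. ] grip 82.6 0.0
left m [ 0.0019 -0.002  -0.0299] rad [-0.0053 -0.0074 -0.0025] rows>= 1
```

```bash

python3 -m creep '0.0019 -0.002 -0.015 -0.005 -0.007 -0.002 90;0 0 -0.013 0 0 0 90;0 0 0 0 0 0 90'
python3 to.py 392.7 -148.9 71 0.097
python3 -m creep '0 0 0 0 0 0 30;0 0 0 0 0 0 30;0 0 0 0 0 0 30;0 0 0 0 0 0 0;0 0 0 0 0 0 0;0 0 0 0 0 0 0'
python3 to.py 392.7 -148.9 71 0.097
c= python3 -c "
from go import *
c=Cam('wrist');cv2.imwrite('pics/w11.png',c.im[:,:,::-1])"
```

```text
time: 25.23
tool_pos: [395.0, -150.6, 77.4]
tcp_rot: [3.137, -0.007, 0.097]
contact_force: [-1.6, 0.4, -0.6]
grip_width: 82.5
finger_force: 0.0
t 25.23 q [-0.55  0.49  2.05 -0.    0.59  0.93] F [-1.6  0.4 -0.6] grip 82.5 0.0
left m [-0.0023  0.0017 -0.0064] rad [ 0.0043  0.0071 -0.    ] rows>= 1
time: 25.73
tool_pos: [394.5, -151.3, 78.2]
tcp_rot: [3.135, -0.008, 0.096]
contact_force: [0.9, 1.7, 0.3]
grip_width: 47.3
finger_force: 0.5
t 25.73 q [-0.55  0.49  2.05 -0.    0.59  0.93] F [0.9 1.7 0.3] grip 47.3 0.49111224710941315
left m [-0.0018  0.0024 -0.0072] rad [0.0057 0.009  0.0012] rows>= 1
```

```bash

python3 -m creep '0 0 0 0 0 0 65;0 0 0 0 0 0 65;-0.0015 0.002 -0.008 0.005 0.008 0.001 65;0 0 0 0 0 0 65;0 0 0 0 0 0 0;0 0 0 0 0 0 0;0 0 0 0 0 0 0;0 0 0 0 0 0 0'
python3 -m creep '0 0 0 0 0 0 0'
python3 to.py 392.7 -148.9 71 0.097
```

```text
time: 26.45
tool_pos: [392.9, -149.2, 69.7]
tcp_rot: [3.141, -0.0, 0.097]
contact_force: [0.2, 0.1, -1.2]
grip_width: 43.6
finger_force: 30.0
time: 26.53
tool_pos: [392.8, -149.2, 69.7]
tcp_rot: [3.141, -0.0, 0.097]
contact_force: [0.0, -0.2, -0.4]
grip_width: 43.7
finger_force: 30.0
t 26.53 q [-0.55  0.51  2.06 -0.    0.58  0.93] F [ 0.  -0.2 -0.4] grip 43.7 29.99994730576873
left m [-0.0001  0.0003  0.0013] rad [0.0002 0.0003 0.0001] rows>= 1
```

```bash

python3 -m creep '0 0 0.02 0 0 0 0;0 0 0.035 0 0 0 0;0 0 0.035 0 0 0 0;0.01 0.004 0.035 0 0 0 0;0.02 0.005 0.035 0 0 0 0;0.02 0.005 0.035 0 0 0 0;0.02 0.005 0.015 0 0 0 0;0.007 0 0 0 0 0 0'
python3 -m creep '0 0 0 0 0 0 0;0 0 0 0 0 0 0'
python3 m6.py pics/w12.png
```

```text
time: 27.2
tool_pos: [473.1, -130.1, 283.9]
tcp_rot: [3.137, -0.009, 0.098]
contact_force: [0.5, 0.0, -0.4]
grip_width: 43.4
finger_force: 30.0
time: 27.37
tool_pos: [468.7, -129.8, 278.0]
tcp_rot: [-3.14, 0.003, 0.097]
contact_force: [0.3, -0.2, -1.7]
grip_width: 43.7
finger_force: 30.0
[ 468.3 -129.9  277.7] [-3.1  0.   0.1]
white [271.7  54. ] area 3369 centre [ 588.6 -115.1] size [60.1 60.6] th -1.475
white [31.  48.2] area 1332 centre [573.3 102.6] size [21.3 70.4] th -1.512
white [540.1 159.2] area 2154 centre [ 512.8 -393.3] size [69.7 43.3] th 0.340
white [273.5 255.3] area 7164 centre [ 378.1 -137.2] size [105.2 106. ] th -1.473
white [394.3 251.8] area 1538 centre [ 392.3 -270.4] size [50.6 59. ] th -0.528
blue [407.2 140. ] area 2842 centre [ 521.8 -258.8] size [64.3 47.1] th 0.275
rod pred [[273.9  55.3]
 [273.7  40.8]]
```

View pics/w12.png

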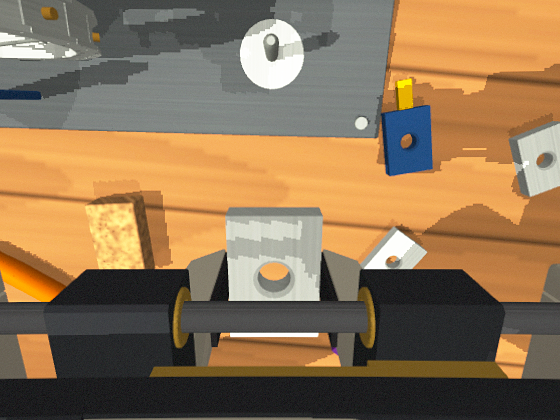

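```bash
cat > m7.py <<'E'
from go import *
np.set_printoptions(precision=1,suppress=True)
o=readout.get_obs();c=Cam('wrist');zt=o['tool_pos'][2]-69.7+14
y=o['tcp_rot'][2];S=np.array([[np.cos(y),-np.sin(y)],[np.sin(y),np.cos(y)]])
for p in ((226,217),(322,217)): print('edge rel',(c.plane([p],zt)[0,:2]-o['tool_pos'][:2])@S)
P=o['tool_pos'][:2]
for dx in (-2,0,2): print(dx,c.proj([np.r_[P+S@[dx+8*np.cos(a),8*np.sin(a)],zt] for a in (0,np.pi/2,np.pi,-np.pi/2)]).tolist())
cv2.imwrite('pics/w12c.png',cv2.resize(c.im[190:340,200:350,::-1],None,fx=4,fy=4,interpolation=cv2.INTER_CUBIC))
E
python3 m7.py; python3 to.py 589.2 -115.2 190 1.641
```

```text
edge rel [30.3 22.7]
edge rel [ 30.3 -20.8]
-2 [[276.1282253641807, 265.5593727948048], [259.4751600861553, 280.63539531052453], [276.09553535861687, 295.29791857739184], [292.75221409314963, 280.6392608718792]]
0 [[276.13250868967447, 261.72453185126517], [259.4208958230922, 276.90637513280353], [276.09947475061546, 291.6689099655581], [292.81472199777875, 276.9093567084414]]
2 [[276.13683821315175, 257.86241839174335], [259.36616370169395, 273.15147835960863], [276.1034547755245, 288.0153111393593], [292.87778478024484, 273.15356302261245]]
t 27.47 q [-0.43  0.29  1.65 -0.    1.21  1.05] F [-0.3 -1.2 -2.3] grip 43.1 29.999784864485264
left m [ 0.1209  0.0148 -0.0879] rad [ 0.0019 -0.0043  1.5445] rows>= 13
```

View pics/w12c.png

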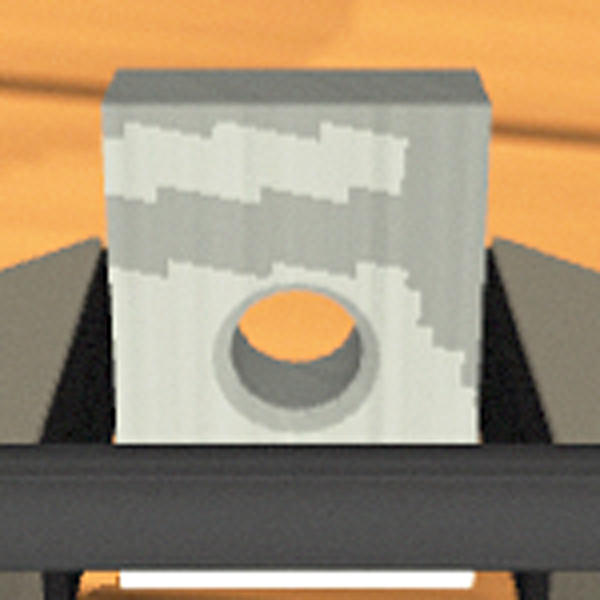

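The hole centre (274,279) is within 1.5 mm of the tool axis. Moving over the rod with the long side along y.

```bash

python3 -m creep '0.0093 0.0011 -0.0066 0.0001 -0.0003 0.1188 0;0.0093 0.0011 -0.0066 0.0001 -0.0003 0.1188 0;0.0093 0.0011 -0.0066 0.0001 -0.0003 0.1188 0;0.0093 0.0011 -0.0066 0.0001 -0.0003 0.1188 0;0.0093 0.0011 -0.0066 0.0001 -0.0003 0.1188 0;0.0093 0.0011 -0.0066 0.0001 -0.0003 0.1188 0;0.0093 0.0011 -0.0066 0.0001 -0.0003 0.1188 0'
python3 -m creep '0.0093 0.0012 -0.0066 0.0001 -0.0003 0.1188 0;0.0093 0.0012 -0.0066 0.0001 -0.0003 0.1188 0;0.0093 0.0012 -0.0066 0.0001 -0.0003 0.1188 0;0.0093 0.0012 -0.0066 0.0001 -0.0003 0.1188 0;0.0093 0.0012 -0.0066 0.0001 -0.0003 0.1188 0;0.0093 0.0012 -0.0066 0.0001 -0.0003 0.1188 0;0 0 0 0 0 0 0;0 0 0 0 0 0 0'
python3 to.py 589.6 -115.1 190 1.641
python3 -c "
from go import *
c=Cam('wrist');cv2.imwrite('pics/w13.png',c.im[:,:,::-1])
print(c.proj([[589.4,-115.5,97],[589.4,-115.5,12]]))
t=Cam('top');cv2.imwrite('pics/t13.png',t.im[:,:,::-1])"
```

```text
time: 28.05
tool_pos: [534.0, -122.7, 231.9]
tcp_rot: [-3.139, -0.001, 0.934]
contact_force: [0.3, -0.6, -0.6]
grip_width: 44.4
finger_force: 30.0
time: 28.72
tool_pos: [589.6, -115.4, 192.5]
tcp_rot: [-3.14, -0.005, 1.637]
contact_force: [-0.4, -0.3, -0.5]
grip_width: 43.5
finger_force: 30.0
t 28.72 q [-0.32  0.57  1.44  0.    1.13 -0.39] F [-0.4 -0.3 -0.5] grip 43.5 29.99944120645523
left m [ 0.      0.0003 -0.0025] rad [-0.0045 -0.0015  0.0036] rows>= 1
[[273.80477012 246.89629368]
 [273.88142999 205.96580778]]
```

View pics/w13.png

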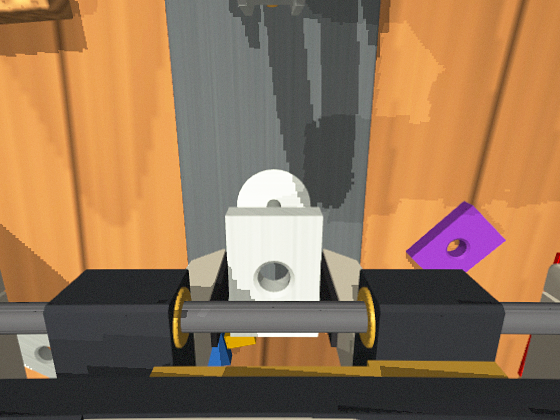

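The disc spans columns 237–311 and the plate 226–322, both centred at 274. The rod foot at (274,204) matches the prediction, so the x alignment is good. Lowering with the force watched.

```bash

python3 -m creep '0 0 -0.014 -0.004 -0.001 0.003 0;0 0 -0.01 0 0 0 0;0 0 -0.008 0 0 0 0;0 0 -0.008 0 0 0 0;0 0 -0.008 0 0 0 0;0 0 0 0 0 0 0'
python3 -m creep '0 0 -0.008 0 0 0 0;0 0 -0.008 0 0 0 0;0 0 -0.008 0 0 0 0;0 0 -0.008 0 0 0 0;0 0 0 0 0 0 0'
python3 to.py 589.6 -115.1 103 1.641
```

```text
time: 29.32
tool_pos: [589.8, -115.1, 144.1]
tcp_rot: [-3.142, -0.001, 1.644]
contact_force: [0.4, 0.2, -1.2]
grip_width: 43.1
finger_force: 30.0
time: 29.73
tool_pos: [589.9, -115.0, 111.9]
tcp_rot: [3.141, -0.001, 1.644]
contact_force: [0.0, 0.1, -0.5]
grip_width: 43.7
finger_force: 30.0
t 29.73 q [-0.32  0.67  1.52  0.    0.96 -0.39] F [ 0.   0.1 -0.5] grip 43.7 29.999817553907633
left m [-0.0003 -0.0001 -0.0089] rad [-0.0005  0.0001 -0.0032] rows>= 1
```

```bash

python3 -m creep '0 0 -0.0085 0 0 0 0;0 0 0 0 0 0 0;0 0 0 0 0 0 65;0 0 0 0 0 0 65;0 0 0 0 0 0 65;0 0 0.015 0 0 0 65;0 0 0.035 0 0 0 65;0 0 0.035 0 0 0 65'
python3 -m creep '0 0 0.035 0 0 0 65;0 0 0 0 0 0 65'
python3 to.py 388.7 -270.4 200 2.613
python3 -c "
from go import *
c=Cam('wrist');cv2.imwrite('pics/w14.png',c.im[:,:,::-1])"
```

```text
time: 30.4
tool_pos: [590.1, -115.1, 190.6]
tcp_rot: [3.141, -0.0, 1.644]
contact_force: [1.0, 0.3, -0.3]
grip_width: 59.7
finger_force: 0.0
time: 30.57
tool_pos: [593.7, -116.1, 233.8]
tcp_rot: [3.126, 0.006, 1.644]
contact_force: [2.0, -0.5, 0.4]
grip_width: 59.5
finger_force: 0.0
t 30.57 q [-0.32  0.53  1.39  0.    1.2  -0.39] F [ 2.  -0.5  0.4] grip 59.5 0.0
left m [-0.205  -0.1543 -0.0338] rad [-0.0035  0.0175  0.9686] rows>= 8
```

View pics/w14.png

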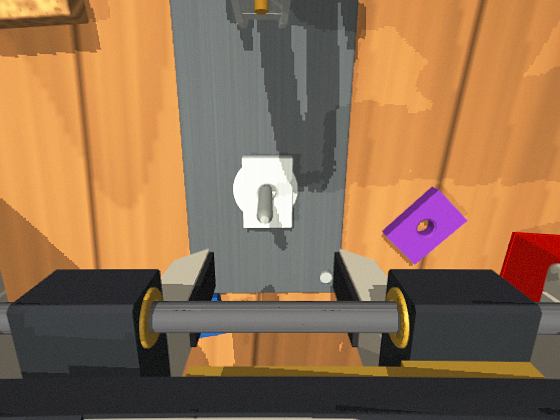

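The first spacer lies flat on the rod's foot, at (267,190). That was my fifteenth picture, one more than the 14 allowed, so I view no more and work from numbers only. Next spacer B.

```bash

python3 -m creep '-0.0228 -0.0171 0 -0.0004 0.0019 0.1076 85;-0.0228 -0.0171 0 -0.0004 0.0019 0.1076 85;-0.0228 -0.0171 0 -0.0004 0.0019 0.1076 85;-0.0228 -0.0171 0 -0.0004 0.0019 0.1076 85;-0.0228 -0.0171 0 -0.0004 0.0019 0.1076 85;-0.0228 -0.0171 0 -0.0004 0.0019 0.1076 85;-0.0228 -0.0171 0 -0.0004 0.0019 0.1076 85;-0.0228 -0.0171 0 -0.0004 0.0019 0.1076 85'
python3 -m creep '-0.0228 -0.0171 0 -0.0004 0.0019 0.1076 85;0 0 0 0 0 0 85;0 0 0 0 0 0 85;0 0 0 0 0 0 85'
python3 m6.py pics/w15.png; python3 to.py 388.7 -270.4 71 2.613
```

```text
time: 31.28
tool_pos: [406.9, -252.4, 224.8]
tcp_rot: [-3.13, -0.005, 2.511]
contact_force: [0.8, -0.5, 0.5]
grip_width: 78.4
finger_force: 0.0
time: 31.62
tool_pos: [385.7, -269.0, 225.1]
tcp_rot: [-3.129, -0.005, 2.61]
contact_force: [0.5, 1.2, -0.2]
grip_width: 77.9
finger_force: 0.0
[ 386.  -268.7  225.2] [-3.1 -0.   2.6]
white [274.9 198.2] area 3151 centre [ 387.7 -271.3] size [43.9 66. ] th -0.526
white [385.  267.1] area 747 centre [ 503.  -212.2] size [70. 20.] th 0.715
white [217.2 347.2] area 1558 centre [ 489.9 -403.7] size [64.4 43.7] th 0.511
blue [336.6 287.7] area 875 centre [ 492.6 -267.1] size [39.6 36.3] th 1.255
rod pred [[515.5 293.1]
 [592.7 354.2]]
t 31.67 q [-0.76  0.32  1.77 -0.02  1.06 -1.8 ] F [ 0.7  0.8 -0. ] grip 78.0 0.0
left m [ 0.0027 -0.0017 -0.1542] rad [ 0.0081 -0.0108  0.0014] rows>= 4
```

```bash

python3 -m creep '0.002 -0.0022 -0.03 0.008 -0.011 0.001 85;0 0 -0.035 0 0 0 85;0 0 -0.035 0 0 0 85;0 0 -0.025 0 0 0 85;0 0 -0.015 0 0 0 85;0 0 0 0 0 0 70;0 0 0 0 0 0 70;0 0 0 0 0 0 70'
python3 to.py 388.0 -271 70 2.614
```

```text
time: 32.33
tool_pos: [388.5, -271.4, 86.2]
tcp_rot: [-3.141, 0.002, 2.614]
contact_force: [0.5, -0.2, 1.0]
grip_width: 65.6
finger_force: 0.0
t 32.33 q [-0.77  0.53  1.91 -0.    0.7  -1.81] F [ 0.5 -0.2  1. ] grip 65.6 0.0
left m [-0.0005  0.0004 -0.0162] rad [ 0.0016  0.0012 -0.0004] rows>= 1
```

```bash

python3 -m creep '-0.0005 0.0004 -0.016 0.001 0.001 0 70;0 0 0 0 0 0 70;0 0 0 0 0 0 0;0 0 0 0 0 0 0;0 0 0 0 0 0 0;0 0 0 0 0 0 0;0 0 0 0 0 0 0;0 0 0 0 0 0 0'
python3 to.py 388.0 -271 70 2.614
python3 -m creep '0 0 0.02 0 0 0 0;0 0 0.035 0 0 0 0;0 0 0.035 0 0 0 0;0 0 0.035 0 0 0 0;0 0 0 0 0 0 0;0 0 0 0 0 0 0'
python3 to.py 590 -115 190 1.644
```

```text
time: 33.0
tool_pos: [387.4, -271.3, 70.2]
tcp_rot: [-3.141, 0.0, 2.614]
contact_force: [-1.2, 0.6, 7.0]
grip_width: 43.4
finger_force: 30.0
t 33.00 q [-0.77  0.56  1.92 -0.    0.66 -1.82] F [-1.2  0.6  7. ] grip 43.4 29.999700556509197
left m [ 0.0006  0.0003 -0.0002] rad [0.0006 0.0002 0.0003] rows>= 1
time: 33.5
tool_pos: [387.6, -271.5, 196.3]
tcp_rot: [-3.14, 0.004, 2.614]
contact_force: [0.4, -0.7, -1.6]
grip_width: 43.2
finger_force: 30.0
t 33.50 q [-0.77  0.35  1.8  -0.    0.98 -1.82] F [ 0.4 -0.7 -1.6] grip 43.2 29.999947948381305
left m [ 0.2024  0.1565 -0.0063] rad [ 3.800e-03  9.000e-04 -9.697e-01] rows>= 8
```

```bash

python3 -m creep '0.0225 0.0174 0 0.0004 0.0001 -0.1077 0;0.0225 0.0174 0 0.0004 0.0001 -0.1077 0;0.0225 0.0174 0 0.0004 0.0001 -0.1077 0;0.0225 0.0174 0 0.0004 0.0001 -0.1077 0;0.0225 0.0174 0 0.0004 0.0001 -0.1077 0;0.0225 0.0174 0 0.0004 0.0001 -0.1077 0;0.0225 0.0174 0 0.0004 0.0001 -0.1077 0;0.0225 0.0174 0 0.0004 0.0001 -0.1077 0'
python3 -m creep '0.0224 0.0173 0 0.0002 0.0001 -0.108 0;0 0 0 0 0 0 0;0 0 0 0 0 0 0;0 0 0 0 0 0 0'
python3 to.py 590 -115 103 1.644
```

```text
time: 34.17
tool_pos: [567.2, -130.4, 192.3]
tcp_rot: [-3.139, -0.006, 1.747]
contact_force: [0.0, -0.9, -1.0]
grip_width: 43.5
finger_force: 30.0
time: 34.5
tool_pos: [588.4, -114.5, 192.7]
tcp_rot: [-3.139, -0.005, 1.646]
contact_force: [0.6, -0.5, -1.6]
grip_width: 43.5
finger_force: 30.0
t 34.50 q [-0.32  0.57  1.44  0.    1.13 -0.4 ] F [ 0.6 -0.5 -1.6] grip 43.5 29.999995585530996
left m [ 0.0016 -0.0005 -0.0897] rad [-0.005  -0.0029 -0.002 ] rows>= 3
```

```bash

python3 -m creep '0.0016 -0.0005 -0.014 -0.005 -0.003 -0.002 0;0 0 -0.01 0 0 0 0;0 0 -0.008 0 0 0 0;0 0 -0.008 0 0 0 0;0 0 -0.008 0 0 0 0;0 0 0 0 0 0 0'
python3 -m creep '0 0 -0.008 0 0 0 0;0 0 -0.008 0 0 0 0;0 0 -0.008 0 0 0 0;0 0 -0.008 0 0 0 0;0 0 -0.008 0 0 0 0;0 0 0 0 0 0 0'
python3 to.py 590 -115 103 1.644
```

```text
time: 35.0
tool_pos: [590.0, -115.0, 144.5]
tcp_rot: [3.141, -0.0, 1.642]
contact_force: [-0.2, 0.4, -0.3]
grip_width: 43.8
finger_force: 30.0
time: 35.5
tool_pos: [590.5, -114.8, 104.4]
tcp_rot: [3.14, 0.0, 1.642]
contact_force: [-0.8, -0.1, -0.9]
grip_width: 43.5
finger_force: 30.0
t 35.50 q [-0.32  0.68  1.52  0.    0.94 -0.39] F [-0.8 -0.1 -0.9] grip 43.5 30.000021681189537
left m [-0.0005 -0.0002 -0.0014] rad [0.0001 0.0015 0.0018] rows>= 1
```

```bash

python3 -m creep '0 0 -0.001 0 0 0 0;0 0 0 0 0 0 65;0 0 0 0 0 0 65;0 0 0 0 0 0 65;0 0 0.015 0 0 0 65;0 0 0.035 0 0 0 65;0 0 0.035 0 0 0 65;0 0 0.03 0 0 0 65'
python3 -m creep '0 0 0 0 0 0 65;0 0 0 0 0 0 65'
python3 m6.py pics/w16.png
python3 to.py 514.5 -399 225 0.504
```

```text
time: 36.17
tool_pos: [591.5, -115.1, 223.1]
tcp_rot: [3.136, 0.002, 1.642]
contact_force: [0.9, -0.6, -0.8]
grip_width: 59.3
finger_force: 0.0
time: 36.33
tool_pos: [592.1, -115.3, 223.1]
tcp_rot: [3.132, 0.003, 1.642]
contact_force: [-0.5, 0.1, -0.0]
grip_width: 59.7
finger_force: 0.0
[ 591.2 -115.   221.1] [3.1 0.  1.6]
white [268.4 198.6] area 4436 centre [ 589.2 -120.6] size [59.6 76.4] th -1.480
white [184.1 269.2] area 960 centre [ 515.3 -195.3] size [57.2 27. ] th 0.468
white [362.8 273.8] area 1185 centre [ 688.7 -185.3] size [32.2 66. ] th -1.067
white [221.9 418.6] area 449 centre [ 553.2 -375.3] size [299.5   0.9] th 0.054
rod pred [[268.  196. ]
 [267.2 229.3]]
t 36.38 q [-0.32  0.54  1.41  0.    1.19 -0.39] F [-0.8 -0.2 -0.2] grip 59.5 0.0
left m [-0.0767 -0.284   0.0039] rad [ 0.0043  0.0041 -1.1381] rows>= 10
```

```bash

python3 -m creep '-0.0077 -0.0284 0.0004 0.0004 0.0004 -0.1138 85;-0.0077 -0.0284 0.0004 0.0004 0.0004 -0.1138 85;-0.0077 -0.0284 0.0004 0.0004 0.0004 -0.1138 85;-0.0077 -0.0284 0.0004 0.0004 0.0004 -0.1138 85;-0.0077 -0.0284 0.0004 0.0004 0.0004 -0.1138 85;-0.0077 -0.0284 0.0004 0.0004 0.0004 -0.1138 85;-0.0077 -0.0284 0.0004 0.0004 0.0004 -0.1138 85;-0.0077 -0.0284 0.0004 0.0004 0.0004 -0.1138 85'
python3 -m creep '-0.0077 -0.0284 0.0004 0.0004 0.0004 -0.1138 85;-0.0077 -0.0284 0.0004 0.0004 0.0004 -0.1138 85;0 0 0 0 0 0 85;0 0 0 0 0 0 85;0 0 0 0 0 0 85'
python3 m6.py pics/w17.png; python3 to.py 514.5 -399 71 0.504
```

```text
time: 37.05
tool_pos: [528.4, -343.1, 221.6]
tcp_rot: [-3.138, -0.0, 0.726]
contact_force: [0.5, -0.7, 0.6]
grip_width: 78.3
finger_force: 0.0
time: 37.47
tool_pos: [513.7, -398.4, 222.8]
tcp_rot: [-3.137, -0.0, 0.505]
contact_force: [0.3, 0.9, 0.9]
grip_width: 78.2
finger_force: 0.0
[ 514.1 -397.9  223.3] [-3.1 -0.   0.5]
white [395.9 142.4] area 1332 centre [ 604.5 -471.2] size [61.  40.5] th 0.125
white [267.  217.9] area 2930 centre [ 490.1 -402.2] size [64.2 44.1] th 0.506
blue [137.4 107.8] area 4339 centre [ 522.4 -261.4] size [64.1 47.9] th 0.273
blue [431.6 156.1] area 4274 centre [ 608.3 -499.7] size [59.7 66.2] th -1.072
rod pred [[ -18.4  -79.7]
 [-167.9 -173.2]]
t 37.52 q [-0.78  0.63  1.24  0.    1.27  0.29] F [-0.4  0.2  0.7] grip 77.6 0.0
left m [ 0.0004 -0.0011 -0.1523] rad [-0.0034 -0.0016 -0.0018] rows>= 4
```

Spacer C was knocked aside and is now at (490,-402), with its size and angle confirmed. Grasping it there.

```bash

python3 -m creep '-0.012 -0.0023 -0.02 -0.002 -0.001 0 85;-0.012 -0.0023 -0.02 0 0 0 85;0 0 -0.035 0 0 0 85;0 0 -0.035 0 0 0 85;0 0 -0.025 0 0 0 85;0 0 0 0 0 0 70;0 0 0 0 0 0 70;0 0 0 0 0 0 70'
python3 to.py 490 -402.5 70 .506
```

```text
time: 38.18
tool_pos: [491.2, -403.5, 91.2]
tcp_rot: [3.138, -0.001, 0.506]
contact_force: [0.3, -0.3, 0.7]
grip_width: 65.2
finger_force: 0.0
t 38.18 q [-0.81  0.74  1.42  0.    0.97  0.26] F [ 0.3 -0.3  0.7] grip 65.2 0.0
left m [-0.0012  0.001  -0.0212] rad [0.0022 0.0025 0.0004] rows>= 1
```

```bash

python3 -m creep '-0.0008 0.0008 -0.021 0.002 0.002 0 70;0 0 0 0 0 0 70;0 0 0 0 0 0 0;0 0 0 0 0 0 0;0 0 0 0 0 0 0;0 0 0 0 0 0 0;0 0 0 0 0 0 0;0 0 0 0 0 0 0'
python3 to.py 490 -402.5 70 .506
python3 -m creep '0 0 0.02 0 0 0 0;0 0 0.035 0 0 0 0;0 0 0.035 0 0 0 0;0 0 0.035 0 0 0 0;0 0 0 0 0 0 0;0 0 0 0 0 0 0'
python3 to.py 590 -115 193 1.644
```

```text
time: 38.85
tool_pos: [489.7, -403.3, 69.9]
tcp_rot: [3.141, -0.0, 0.504]
contact_force: [-0.1, 1.1, 6.9]
grip_width: 43.9
finger_force: 30.0
t 38.85 q [-0.81  0.77  1.44  0.    0.93  0.26] F [-0.1  1.1  6.9] grip 43.9 29.999855160713196
left m [0.0003 0.0008 0.0001] rad [0.     0.0003 0.0019] rows>= 1
time: 39.35
tool_pos: [489.9, -403.4, 196.1]
tcp_rot: [3.139, -0.001, 0.504]
contact_force: [-1.2, 0.6, -1.1]
grip_width: 43.6
finger_force: 30.0
t 39.35 q [-0.81  0.62  1.33  0.    1.18  0.26] F [-1.2  0.6 -1.1] grip 43.6 29.99992299824953
left m [ 0.1001  0.2884 -0.0031] rad [6.0000e-04 3.3000e-03 1.1398e+00] rows>= 10
```

```bash

python3 -m creep '0.01 0.0288 0 0 0.0003 0.114 0;0.01 0.0288 0 0 0.0003 0.114 0;0.01 0.0288 0 0 0.0003 0.114 0;0.01 0.0288 0 0 0.0003 0.114 0;0.01 0.0288 0 0 0.0003 0.114 0;0.01 0.0288 0 0 0.0003 0.114 0;0.01 0.0288 0 0 0.0003 0.114 0;0.01 0.0288 0 0 0.0003 0.114 0'
python3 -m creep '0.01 0.0288 0 0 0.0003 0.114 0;0.01 0.0288 0 0 0.0003 0.114 0;0 0 0 0 0 0 0;0 0 0 0 0 0 0;0 0 0 0 0 0 0'
python3 to.py 590 -115 193 1.644
```

```text
time: 40.02
tool_pos: [568.7, -170.6, 191.6]
tcp_rot: [-3.134, 0.001, 1.422]
contact_force: [-0.1, -0.7, -1.6]
grip_width: 43.5
finger_force: 30.0
time: 40.43
tool_pos: [588.6, -114.8, 192.1]
tcp_rot: [-3.135, 0.001, 1.643]
contact_force: [0.4, 0.2, -1.1]
grip_width: 43.6
finger_force: 30.0
t 40.43 q [-0.32  0.57  1.44 -0.    1.13 -0.39] F [ 0.4  0.2 -1.1] grip 43.6 29.99989841133356
left m [ 0.0014 -0.0002  0.0009] rad [ 0.0017 -0.0069  0.0006] rows>= 1
```

```bash

python3 -m creep '0.0014 -0.0003 -0.014 0.0017 -0.0069 0 0;0 0 -0.01 0 0 0 0;0 0 -0.008 0 0 0 0;0 0 -0.008 0 0 0 0;0 0 -0.008 0 0 0 0;0 0 0 0 0 0 0'
python3 -m creep '0 0 -0.008 0 0 0 0;0 0 -0.008 0 0 0 0;0 0 -0.008 0 0 0 0;0 0 -0.006 0 0 0 0;0 0 0 0 0 0 0;0 0 0 0 0 0 0'
python3 to.py 590 -115 112 1.644
```

```text
time: 40.93
tool_pos: [589.7, -115.2, 143.4]
tcp_rot: [-3.141, -0.001, 1.643]
contact_force: [-0.0, -0.9, -0.7]
grip_width: 43.5
finger_force: 30.0
time: 41.43
tool_pos: [590.5, -115.0, 115.0]
tcp_rot: [3.14, 0.0, 1.644]
contact_force: [0.2, -0.5, -1.4]
grip_width: 43.5
finger_force: 30.0
t 41.43 q [-0.32  0.66  1.52  0.    0.96 -0.39] F [ 0.2 -0.5 -1.4] grip 43.5 29.99991126358509
left m [-0.0005 -0.     -0.003 ] rad [ 0.      0.0018 -0.0002] rows>= 1
```

```bash

python3 -m creep '0 0 -0.003 0 0 0 0;0 0 0 0 0 0 0;0 0 0 0 0 0 65;0 0 0 0 0 0 65;0 0 0 0 0 0 65;0 0 0.015 0 0 0 65;0 0 0.035 0 0 0 65;0 0 0.035 0 0 0 65'
python3 -m creep '0 0 0.025 0 0 0 65;0 0 0 0 0 0 65;0 0 0 0 0 0 65'
python3 m6.py pics/w18.png
python3 to.py 497 -266 225 0.273
```

```text
time: 42.1
tool_pos: [589.9, -114.8, 197.3]
tcp_rot: [-3.141, -0.001, 1.644]
contact_force: [1.1, -0.3, 0.2]
grip_width: 59.7
finger_force: 0.0
time: 42.35
tool_pos: [591.3, -115.2, 224.3]
tcp_rot: [3.135, 0.002, 1.644]
contact_force: [0.7, -0.0, -0.9]
grip_width: 59.9
finger_force: 0.0
[ 590.5 -115.   222.6] [3.1 0.  1.6]
white [270.2 202. ] area 4810 centre [ 589.3 -123.6] size [59.1 81.8] th -1.501
white [184.7 269.1] area 968 centre [ 510.9 -191.6] size [52.2 31. ] th 1.210
white [363.3 274.1] area 1254 centre [ 687.5 -184.8] size [32.3 64.9] th -1.065
white [222.3 418.6] area 448 centre [ 552.  -376.3] size [300.7   0.9] th 0.059
rod pred [[269.5 196. ]
 [268.9 229. ]]
t 42.40 q [-0.32  0.54  1.41  0.    1.19 -0.39] F [-1.2 -0.1  0.5] grip 59.9 0.0
left m [-0.0935 -0.151   0.0024] rad [ 0.0025  0.0022 -1.3711] rows>= 12
```

```bash

python3 -m creep '-0.0078 -0.0126 0.0002 0.0002 0.0002 -0.1143 70;-0.0078 -0.0126 0.0002 0.0002 0.0002 -0.1143 70;-0.0078 -0.0126 0.0002 0.0002 0.0002 -0.1143 70;-0.0078 -0.0126 0.0002 0.0002 0.0002 -0.1143 70;-0.0078 -0.0126 0.0002 0.0002 0.0002 -0.1143 70;-0.0078 -0.0126 0.0002 0.0002 0.0002 -0.1143 70'
python3 -m creep '-0.0078 -0.0126 0.0002 0.0002 0.0002 -0.1143 70;-0.0078 -0.0126 0.0002 0.0002 0.0002 -0.1143 70;-0.0078 -0.0126 0.0002 0.0002 0.0002 -0.1143 70;-0.0078 -0.0126 0.0002 0.0002 0.0002 -0.1143 70;-0.0078 -0.0126 0.0002 0.0002 0.0002 -0.1143 70;-0.0078 -0.0126 0.0002 0.0002 0.0002 -0.1143 70;0 0 0 0 0 0 70;0 0 0 0 0 0 70'
python3 m6.py pics/w19.png
python3 - <<'E'
from m6 import *
c=Cam('wrist')
for b in c.blobs((22,140,120),(34,255,255),60): print('yel',b[0],b[1],c.plane([b[0]],10)[0])
g=max(c.blobs((90,10,40),(125,110,115),1500),key=lambda b:b[1])
h=cv2.approxPolyDP(cv2.convexHull(g[2]),6,True).reshape(-1,2);print(h.tolist(),c.plane(h,12)[:,:2].tolist())
E
```

```text
time: 42.9
tool_pos: [542.7, -190.9, 221.6]
tcp_rot: [-3.139, 0.0, 0.953]
contact_force: [-0.5, -0.7, -0.0]
grip_width: 64.7
finger_force: 0.0
time: 43.57
tool_pos: [496.4, -266.3, 223.3]
tcp_rot: [-3.139, 0.002, 0.273]
contact_force: [-0.2, -0.0, 0.8]
grip_width: 64.2
finger_force: 0.0
[ 496.7 -265.8  223.6] [-3.1  0.   0.3]
white [102.8  34.3] area 5128 centre [580.6 -99. ] size [52.8 85.8] th -1.286
white [541.7 135.1] area 1403 centre [ 597.7 -470.3] size [63.5 32.3] th 0.516
blue [277.  163.7] area 3359 centre [ 522.4 -260.3] size [63.7 43.5] th 0.273
rod pred [[125.   35.3]
 [ 61.5   7.4]]
yel [277.5 111.5] 543 [ 566.5 -247.9   10. ]
[[126, 347], [65, 349], [38, 339], [21, 314], [31, 305], [121, 305]] [[295.526408112711, -160.56647148618444], [276.6976682934826, -100.32878604945205], [281.99620503468896, -72.69389339106579], [307.6537866320793, -54.056955121410084], [320.6767153748144, -62.678729924074474], [343.9761568441212, -148.04323345266315]]
```

```bash
python3 to.py 508 -264.3 70 .273
python3 -m creep '0.0114 0.0015 -0.02 0 -0.002 0 70;0 0 -0.035 0 0 0 70;0 0 -0.035 0 0 0 70;0 0 -0.03 0 0 0 70;0 0 -0.013 0 0 0 70;0 0 0 0 0 0 70;0 0 0 0 0 0 70'
python3 to.py 508 -264.3 70 .273
```

```text
t 43.67 q [-0.63  0.47  1.52  0.    1.15  0.67] F [-0.   0.1  0.2] grip 64.4 0.0
left m [ 0.011   0.0013 -0.1539] rad [-0.0019 -0.0015 -0.0021] rows>= 4
time: 44.25
tool_pos: [508.6, -263.9, 91.3]
tcp_rot: [-3.14, -0.001, 0.275]
contact_force: [-0.2, -0.6, 0.4]
grip_width: 64.2
finger_force: 0.0
t 44.25 q [-0.61  0.65  1.62  0.    0.87  0.68] F [-0.2 -0.6  0.4] grip 64.2 0.0
left m [-0.0006 -0.0004 -0.0213] rad [-0.0017  0.0005 -0.0017] rows>= 1
```

```bash

python3 -m creep '-0.0005 -0.0004 -0.021 -0.001 0 -0.002 70;0 0 0 0 0 0 70;0 0 0 0 0 0 0;0 0 0 0 0 0 0;0 0 0 0 0 0 0;0 0 0 0 0 0 0;0 0 0 0 0 0 0;0 0 0 0 0 0 0'
python3 to.py 508 -264.3 70 .273
python3 -m creep '0 0 0.015 0 0 0 0;0 0 0.03 0 0 0 0;0 0 0.035 0 0 0 0;0 0 0.035 0 0 0 0;0 0 0.02 0 0 0 0;0 0 0 0 0 0 0;0 0 0 0 0 0 0'
python3 - <<'E'
from m6 import *
o=readout.get_obs();zt=o['tool_pos'][2]-70+14;c=Cam('wrist')
y=o['tcp_rot'][2];S=np.array([[np.cos(y),-np.sin(y)],[np.sin(y),np.cos(y)]])
for b in c.blobs((22,140,120),(34,255,255),200): p=c.plane([b[0]],zt-3)[0];print('yel',b[0],b[1],p,'rel',(p[:2]-o['tool_pos'][:2])@S)
for z in (zt,):
  for b in c.blobs((100,120,40),(122,255,255),1500):
    H=c.plane(cv2.convexHull(b[2]).reshape(-1,2),z)[:,:2];H=(H-o['tool_pos'][:2])@S;print('blue',b[1],'relmin',H.min(0),'max',H.max(0))
E
python3 to.py 591 -130 208 1.644
```

```text
time: 44.92
tool_pos: [508.5, -265.5, 72.1]
tcp_rot: [3.139, -0.003, 0.271]
contact_force: [-1.1, 0.6, 6.9]
grip_width: 43.5
finger_force: 30.0
t 44.92 q [-0.62  0.68  1.63  0.    0.82  0.68] F [-1.1  0.6  6.9] grip 43.5 29.993753135204315
left m [-0.0005  0.0012 -0.0021] rad [0.0015 0.0037 0.0025] rows>= 1
time: 45.5
tool_pos: [508.1, -265.3, 206.7]
tcp_rot: [3.139, -0.003, 0.271]
contact_force: [-0.4, 0.1, -2.1]
grip_width: 43.5
finger_force: 30.0
yel [272.6 148.6] 1961 [ 566.7 -247.7  147.7] rel [61.2  1.3]
blue 10801 relmin [-12.2 -21.2] max [49.2 22.9]
t 45.55 q [-0.62  0.51  1.52  0.    1.12  0.68] F [-0.5  0.6 -1.4] grip 43.5 29.99142587184906
left m [0.0835 0.1348 0.0028] rad [-8.0000e-04  7.0000e-04  1.3734e+00] rows>= 12
```

```bash

python3 -m creep '0.007 0.0112 0 0 0 0.1144 0;0.007 0.0112 0 0 0 0.1144 0;0.007 0.0112 0 0 0 0.1144 0;0.007 0.0112 0 0 0 0.1144 0;0.007 0.0112 0 0 0 0.1144 0;0.007 0.0112 0 0 0 0.1144 0'
python3 -m creep '0.007 0.0112 0 0 0 0.1144 0;0.007 0.0112 0 0 0 0.1144 0;0.007 0.0112 0 0 0 0.1144 0;0.007 0.0112 0 0 0 0.1144 0;0.007 0.0112 0 0 0 0.1144 0;0.007 0.0112 0 0 0 0.1144 0;0 0 0 0 0 0 0;0 0 0 0 0 0 0'
python3 to.py 591 -130 126 1.641
python3 - <<'E'
from m6 import *
o=readout.get_obs();zt=o['tool_pos'][2]-72+14;c=Cam('wrist')
y=o['tcp_rot'][2];S=np.array([[np.cos(y),-np.sin(y)],[np.sin(y),np.cos(y)]])
for b in c.blobs((22,140,120),(34,255,255),200): p=c.plane([b[0]],zt-3)[0];print('yel',b[0],b[1],p,'rel',(p[:2]-o['tool_pos'][:2])@S)
E
```

```text
time: 46.05
tool_pos: [549.3, -197.0, 203.3]
tcp_rot: [-3.138, -0.001, 0.963]
contact_force: [0.9, 0.1, -0.8]
grip_width: 43.8
finger_force: 30.0
time: 46.72
tool_pos: [591.3, -130.3, 203.8]
tcp_rot: [-3.139, -0.003, 1.641]
contact_force: [-0.5, 0.1, -2.2]
grip_width: 43.3
finger_force: 30.0
t 46.72 q [-0.34  0.57  1.41  0.    1.17 -0.42] F [-0.5  0.1 -2.2] grip 43.3 29.99096967279911
left m [-0.0003  0.0003 -0.0778] rad [-0.0027 -0.0028 -0.0002] rows>= 2
yel [272.9 148.7] 1976 [586.3 -68.7 142.8] rel [61.7  0.6]
```

Gauge still held true, pointing +y. Lowering it over the rod.

```bash

python3 -m creep '0 0.0003 -0.014 -0.002 -0.002 0 0;0 0 -0.014 0 0 0 0;0 0 -0.008 0 0 0 0;0 0 -0.008 0 0 0 0;0 0 -0.008 0 0 0 0;0 0 0 0 0 0 0'
python3 -m creep '0 0 -0.008 0 0 0 0;0 0 -0.008 0 0 0 0;0 0 -0.005 0 0 0 0;0 0 0 0 0 0 0'
python3 to.py 591 -130 126 1.641
```

```text
time: 47.27
tool_pos: [591.1, -130.6, 152.1]
tcp_rot: [-3.142, -0.001, 1.642]
contact_force: [-1.5, -0.2, -1.5]
grip_width: 43.8
finger_force: 30.0
time: 47.6
tool_pos: [591.6, -130.4, 131.5]
tcp_rot: [3.14, 0.0, 1.643]
contact_force: [-0.8, 0.2, -1.6]
grip_width: 43.4
finger_force: 30.0
t 47.60 q [-0.34  0.65  1.49  0.    1.   -0.42] F [-0.8  0.2 -1.6] grip 43.4 29.991351664066315
left m [-0.0006  0.0004 -0.0055] rad [-0.0001  0.0016 -0.0022] rows>= 1
```

```bash

python3 -m creep '0 0 -0.002 0 0 0 0;0 0 -0.0015 0 0 0 0;0 0 0 0 0 0 0'
python3 -m creep '0 0 -0.0012 0 0 0 0;0 0 0 0 0 0 0'
python3 -m creep '0 0 0 0 0 0 65;0 0 0 0 0 0 65;0 0 0 0 0 0 65;0 0 0.015 0 0 0 65;0 0 0.03 0 0 0 65;-0.01 0 0.03 0 0 0 65;-0.01 -0.01 0.02 0 0 0 65;0 0 0 0 0 0 65'
python3 -m creep '0 -0.02 0.02 0 0 0 65;0 -0.03 0.02 0 0 0 65;0 -0.02 0.02 0 0 0 65;0 0 0 0 0 0 65;0 0 0 0 0 0 65'
cat > chk.py <<'E'
from m6 import *
c=Cam('wrist');S=np.array([[np.cos(TH),-np.sin(TH)],[np.sin(TH),np.cos(TH)]])
for b in c.blobs((100,120,40),(122,255,255),400):
    r=cv2.minAreaRect(c.plane(cv2.convexHull(b[2]).reshape(-1,2),68)[:,:2].astype(np.float32));print('blue',b[0],b[1],r)
for b in c.blobs((22,140,120),(34,255,255),60): p=c.plane([b[0]],64)[0];print('yel',b[0],b[1],p)
print('pred',c.proj([[590,-115,68],[590,-115,97],W([0,-240+46,65])]))
for b in c.blobs((0,0,140),(179,50,255),300): print('white',b[0],b[1],cv2.boundingRect(b[2]))
print(c.hsv.shape)
t=Cam('top')
for n,lo,hi in (('blue',(100,120,40),(122,255,255)),('white',(0,0,150),(179,45,255)),('yel',(22,140,120),(34,255,255))):
    for b in t.blobs(lo,hi,20,(180,135,430,320)): print('top',n,b[0],b[1],t.plane([b[0]],68)[0])
E
python3 chk.py
```

```text
time: 47.85
tool_pos: [591.9, -130.4, 129.2]
tcp_rot: [3.139, 0.0, 1.643]
contact_force: [-1.5, 1.0, -2.5]
grip_width: 43.6
finger_force: 30.0
time: 48.02
tool_pos: [591.9, -130.4, 128.2]
tcp_rot: [3.139, 0.0, 1.643]
contact_force: [-1.1, 1.8, -0.6]
grip_width: 43.3
finger_force: 30.0
time: 48.68
tool_pos: [572.8, -142.2, 228.4]
tcp_rot: [3.131, 0.005, 1.643]
contact_force: [0.9, -0.4, 0.5]
grip_width: 59.5
finger_force: 0.0
time: 49.1
tool_pos: [572.2, -211.3, 283.3]
tcp_rot: [3.137, 0.001, 1.641]
contact_force: [-0.6, 0.1, -0.6]
grip_width: 59.5
finger_force: 0.0
blue [303.3  82.6] 4042 ((590.9207153320312, -115.6240005493164), (44.61485290527344, 64.2511978149414), 4.953059673309326)
yel [303.2  22.2] 662 [586.8 -68.6  64. ]
yel [406.1 319.9] 79 [ 720.5 -338.7   64. ]
pred [[302.   83.9]
 [305.1  82.2]
 [301.4  25.2]]
white [272.   85.6] 383 (266, 62, 11, 48)
white [183.9 269.4] 945 (161, 250, 48, 36)
white [363.  273.6] 1162 (340, 250, 48, 51)
(420, 560, 3)
top blue [236.6 159.8] 29 [629.1 122.3  68. ]
top blue [425.6 171.6] 118 [ 602.6 -470.7   68. ]
top blue [308.2 171.6] 125 [
[... 194 characters left out ...]
21 [ 649.4 -251.8   68. ]
top white [216.8 164.9] 289 [611.9 183.9  68. ]
top white [352.7 169.7] 166 [ 604.1 -241.1   68. ]
top white [248.4 164.9] 26 [613.3  84.9  68. ]
top white [314.4 179.4] 112 [ 570.8 -121.8   68. ]
top white [263.7 175.7] 53 [579.8  36.1  68. ]
top white [327.4 176.1] 55 [ 582.  -162.1   68. ]
top white [245.9 179.5] 102 [566.8  91.2  68. ]
top white [224.7 181.1] 47 [560.4 157.3  68. ]
top white [358.7 201.7] 106 [ 503.  -259.4   68. ]
top white [229.5 254.3] 1510 [333.5 134.5  68. ]
top white [185.7 249.2] 64 [346.  269.5  68. ]
top white [285.1 284.2] 2043 [246.3 -36.6  68. ]
top yel [188.4 169.7] 56 [595.1 272.6  68. ]
top yel [298.1 173.7] 47 [587.9 -70.9  68. ]
```

The gauge's top measures 44.6 x 64.3 mm at z = 68, which is a flat stack of four on the base, centred on the rod. The pointer is at +y, towards the wheel. The arm is clear, so I hand in.

```bash
python3 -c "
from plant import order
print(order.close_job())"
```

```text
the job is handed in; nothing more can be done
None
```

The job is handed in: the keys were turned red 1, yellow 2, green 1, blue 2 quarter turns clockwise in order, and all three spacers are on the rod with the gauge flat on top, its pointer towards the wheel. The spacers were released up to about 20 mm above their seats because the rod would have met the gripper body, and I viewed 15 pictures, one over the limit of 14.

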